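# Nudge the slide carrier onto its locating pins

## Task

The blue slide carrier is lying askew on the grey fixture, riding on top of its two locating pins. Without gripping or lifting it, nudge it with the fingers to the right and away from the robot (the fence along the right side squares it up) until both holes drop over the pins and the carrier lies flat on the base; press it down with a fingertip if it does not drop by itself. Leave the bottles, cup, carton and counter standing where they are.

Things in the scene. Friction and masses are not known exactly. Their poses are not given: they have to be found in the camera images.
- fixture: fixed grey base plate, 180 (x) x 230 (y) mm, top 12 mm above the bench; origin at the centre of its underside, x away from the robot (yawed up to 0.2 rad), y left. A dark steel fence bar, 160 mm long, 14 wide, 16 mm above the base top, runs along its right side, inner face at y = -99 mm. Two steel locating pins stand at x = +30 mm, y = -68 and +52 mm
- carrier: loose blue plate, 120 (x) x 180 (y) x 8 mm, 0.26 to 0.5 kg, three glass slides fixed in its top; origin at the centre of its underside, z up. Seated, the origin is at x = +15, y = -8, z = +12 mm in the fixture frame. At the start it rests on the pin tips and its near edge, far edge high by about 4 degrees, 15 to 35 mm short (-x) and 9 to 22 mm left (+y) of its seat, yaw within 0.08 rad
- pin_right (a point): foot of the right (-y) pin, on the base top. Each pin is 10 mm in diameter and 7 mm high with a hemispherical top (straight for 2 mm, round for 5). Sliding the carrier takes roughly 3 to 12 N
- pin_left (a point): foot of the left (+y) pin, on the base top. With the carrier seated in the middle its right edge is 1 mm off the fence, so a carrier pushed flush against the fence is in line with the pins to 1 mm and only needs sliding along the fence toward +x
- hole_right (a point): centre of the carrier's right hole (round, 14 mm, through) at its underside; at x = +15, y = -60 mm in the carrier's frame
- hole_left (a point): centre of the carrier's left slot (14 mm in x, 18 mm in y, through) at its underside; at x = +15, y = +60 mm in the carrier's frame
- oil_bottle: bystander: brown dropper bottle with black cap, 30x30x84 mm, origin at the centre of its underside; loose, to be left where it stands
- cup: bystander: white specimen cup with red lid, 57x57x60 mm, origin at the centre of its underside; loose, to be left where it stands
- stain_bottle: bystander: purple dropper bottle with white cap, 33x33x98 mm, origin at the centre of its underside; loose, to be left where it stands
- coverslips: bystander: small white carton, 46x46x19 mm, origin at the centre of its underside; loose, to be left where it stands
- tally_counter: bystander: small white hand tally counter, 28x48x50 mm, origin at the centre of its underside; loose, to be left where it stands

How it is judged:
By the outcome, as a careful person would: the job done as asked, in the order asked, and still so for the second after the job is handed in, with the robot touching nothing.
It also fails if it takes over 48 s, if anything falls off the work surface, if the arm or the gripper's body presses on something with over 40 N, if the wrist force passes 120 N, or if a joint passes its speed limit or range.

## Robot

A 6-joint arm with a two-finger parallel gripper is mounted at the origin on the work surface; the furniture and walls round the work are solid. World frame = base frame: x ahead of the robot, y to its left, z up, the work surface at z = 0. Lengths are in m, angles in rad, forces in N, time in s.
With the tool pointing down it reaches from about 0.275 to 0.85 m from the base axis. Payload 5.2 kg.
Tool frame: the origin (TCP) lies between the finger pads; the fingertips stand 19 mm ahead of it and the grasp point (between the pads) is the TCP (env.tips_ahead is the distance from the TCP to the fingertips, in m); z points along the fingers, y is the direction in which the jaws open and shut (so a half turn about z gives the same grasp; the last joint's range is limited). The gripper opens to 85 mm and grips with 20 to 120 N. Pads are 22 mm wide; open, the fingers measure 114 mm over their backs; the gripper's body (76 mm by 85 mm) begins 54 mm behind the grasp point. The pads swing forward as they close: fully open they stand 13 mm farther back than shut.
Start: joints at [0.96, 0.259, 1.535, -0, 1.348, -0.203], TCP at [0.218, 0.505, 0.25] pointing down, gripper open.
Joint ranges: [-3.14, 3.14], [-0.91, 2.08], [0.19, 2.58], [-1.22, 4.36], [0.22, 2.71], [-3.12, 3.12]. Speed limits (rad/s): [2.57, 2.57, 3.14, 3.14, 3.14, 3.14].

## Interface

Orientations are given as [roll, pitch, yaw] about the fixed x, y, z axes, in that order (R = Rz(yaw) Ry(pitch) Rx(roll)).
In Python, from plant import env gives the robot as it stands.
- The arm moves only by the tool move_arm, never from a script. Its argument "targets" is a list of rows, each an object with "offset": the shift along the tool's x, y, z in cm, a list of three; "spin": the turn about the tool's z in degrees. In form: [{"offset": [tx, ty, tz], "spin": spin}, ...]. A call has exactly 10 rows; each row shifts and turns the commanded pose from where the row before left it, along the tool's axes as they then stand; what a row does not reach is not made up. A row lasts 1/12 s, in which the tool goes at most 41.7 mm and 7.16 degrees, less where a joint would pass 70% of its speed; a pose out of reach is approached as far as the arm can. A call is refused whole if a number of a shift passes 4.17 or a number of a turn 7.16, either way. A call with a gripper value outside its range is refused whole. "grip" is the opening in per cent of the stroke, from 0 (shut) to 100 (fully open), set as the call begins (left out, the last holds). The fingers move at their own pace and stop on an object; the grip force is fixed at half the most. Time passes only in rows, so rows that do not move let the fingers close, or fill a call up. It gives the time, the measured TCP pose, the force and the opening at its end, in the units of the state.
- env.get_state(): the state, without advancing time (a new reading comes with each control period).
- env.capture(name): name is "scene" or "top" or "wrist"; returns (picture, depth): 420x560x3 uint8, red, green, blue; 420x560 float32, m along the optical axis (not along the pixel's ray), 0 where there is no reading.
- env.get_calibration(name): a dict with "fx", "fy", "cx", "cy" (pixels), "rvec" (rotation vector, rad) and "tvec" (3), from world to camera coordinates, as OpenCV has them. Camera axes: x right, y down, z forward; pixel columns grow to the right and rows downward; lengths in m; the calibration is good to about 2 mm. The wrist camera is an equidistant fisheye: a pixel r from the principal point sees the ray r / f radians off the axis. A picture is of the moment at which its call begins: read the wrist's pose just before it. get_calibration takes no time and is no camera call; for the wrist camera it gives the pose at the moment of the call.
- env.hand_in(): hands the job in, once; it reports no verdict.
Trained networks look in the newest picture that a camera, given by its name, has taken for a name from the list of things; names that differ only in an ending like _2 or _b are one class to them, and where a whole thing is asked for, a point or a joint stands for the part that bears it (a point fixed in the world has none). Each returns a list of dicts, best first, with "score" (0 to 1); they miss things now and then, are a little off and sometimes report something else, mostly with a low value. They report only what shows in the picture. A call takes as long as a camera call.
- env.recognise(camera, name): "location" ([x, y, z] in m, in world coordinates, good to about 4 mm: the middle of the surface that is visible of it).
- env.outline_of(camera, name): "pixels" (420x560 bool, what is visible of it).
The state is a dict: "time": time; "joint_positions": joint angles; "qvel": joint speeds; "tau": joint torques, N m; "tcp_pos": TCP position; "tcp_rot": TCP orientation; "contact_force": force on the tool from outside, world axes, zero at the start; "ft_torque": the same for the moment, N m; "grip_width": finger opening in m.
Only numpy, scipy, OpenCV 4.12 (cv2) and the standard library are available. Lean on these libraries where they do the work, as an engineer would, in place of code of your own. Each camera call takes 0.05 s, during which the arm holds its last target.

## Working session

There is one attempt and no reset: what is moved stays moved. The work goes in short steps, Python scripts to look and compute and a tool call to move; the robot and the scene stay as the last step left them, time stands still between calls to the robot, and variables do not carry over. Pictures are saved under pics/ and viewed, and the job is handed in when it is done.

Besides the shell and the picture viewer there is one more tool, called as a command line: name --argument value ..., lists and objects as JSON in quotes. move_arm: Moves the arm, as the interface text tells. Its arguments: {"type":"object","properties":{"targets":{"type":"array"},"grip":{"type":"number"}},"required":["targets"]}

```bash
ls; mkdir -p pics
python3 - <<'E'
from plant import env
import cv2,numpy as np
s=env.get_state();print({k:np.round(v,3) for k,v in s.items()})
for n in ["scene","top"]:
    p,d=env.capture(n); cv2.imwrite(f"pics/{n}0.png",p[:,:,::-1]); np.save(f"{n}0.npy",d)
    c=env.get_calibration(n);print(n,{k:np.round(v,3) for k,v in c.items()})
    for o in ["fixture","carrier","pin_right","pin_left","hole_right","hole_left"]:
        print(o,[(np.round(r["location"],4),round(r["score"],2)) for r in env.recognise(n,o)[:2]])
E
```

```text
pics
{'time': np.float64(0.0), 'joint_positions': array([ 0.96 ,  0.259,  1.536, -0.   ,  1.348, -0.203]), 'qvel': array([-0.   ,  0.001, -0.   , -0.   ,  0.001,  0.   ]), 'tau': array([ 1.0000e-03, -4.4603e+01, -2.9058e+01, -0.0000e+00,  1.2000e-02,
       -0.0000e+00]), 'tcp_pos': array([0.218, 0.504, 0.249]), 'tcp_rot': array([-3.14 , -0.   ,  2.734]), 'contact_force': array([-0.057, -0.44 ,  0.499]), 'ft_torque': array([-0.017, -0.029,  0.07 ]), 'grip_width': np.float64(0.085)}
scene {'fx': np.float64(471.16), 'fy': np.float64(471.16), 'cx': np.float64(279.013), 'cy': np.float64(219.169), 'rvec': array([ 2.171, -1.178,  0.423]), 'tvec': array([-0.26 ,  0.352,  0.74 ])}
fixture [(array([ 0.5749, -0.0167,  0.013 ]), 0.71), (array([ 0.668 , -0.1227,  0.0356]), 0.42)]
carrier [(array([0.5677, 0.0467, 0.0234]), 0.95)]
pin_right [(array([ 0.5825, -0.0179,  0.0075]), 0.75)]
pin_left [(array([ 0.5739, -0.0148,  0.0113]), 0.92)]
hole_right [(array([0.5678, 0.0448, 0.0265]), 0.95)]
hole_left [(array([0.5669, 0.0468, 0.026 ]), 0.71)]
top {'fx': np.float64(401.401), 'fy': np.float64(401.401), 'cx': np.float64(284.1), 'cy': np.float64(205.956), 'rvec': array([ 2.111, -2.172,  0.102]), 'tvec': array([0.044, 0.532, 0.834])}
fixture [(array([0.5396, 0.0489, 0.0128]), 0.64)]
carrier [(array([0.5393, 0.0809, 0.0224]), 0.84)]
pin_right [(array([0.5377, 0.047 , 0.0102]), 0.67)]
pin_left [(array([0.5401, 0.0484, 0.0143]), 0.93)]
hole_right [(array([0.5353, 0.085 , 0.0305]), 0.97), (array([ 0.6522, -0.1951,  0.0571]), 0.72)]
hole_left [(array([0.5383, 0.0858, 0.0275]), 0.92)]
```

View pics/scene0.png

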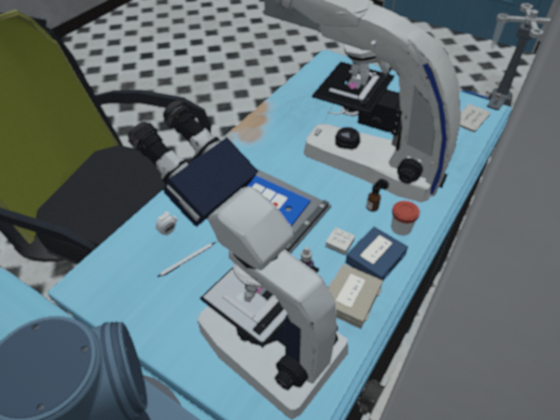

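View pics/top0.png

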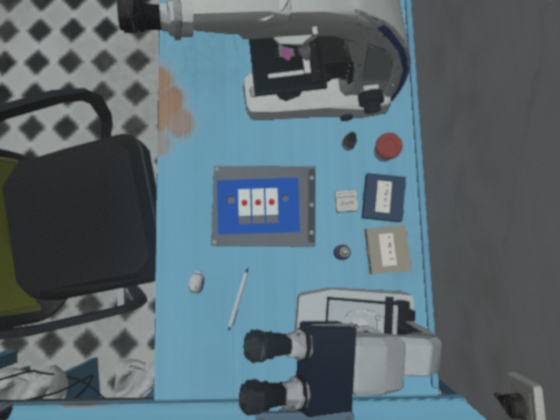

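```bash
cat > h.py <<'E'
from plant import env
import cv2,numpy as np
def cal(n):
    c=env.get_calibration(n);K=np.array([[c["fx"],0,c["cx"]],[0,c["fy"],c["cy"]],[0,0,1.]])
    R=cv2.Rodrigues(np.array(c["rvec"],float))[0];return K,R,np.array(c["tvec"],float).reshape(3)
def cloud(n,d):
    K,R,t=cal(n);v,u=np.mgrid[:420,:560]
    P=np.stack([(u-K[0,2])/K[0,0]*d,(v-K[1,2])/K[1,1]*d,d],-1)
    return (P-t)@R
def proj(n,X):
    K,R,t=cal(n);c=np.atleast_2d(X)@R.T+t;c=c@K.T;return c[:,:2]/c[:,2:]
def onplane(n,uv,z):
    K,R,t=cal(n);r=np.c_[np.atleast_2d(uv),np.ones(len(np.atleast_2d(uv)))]@np.linalg.inv(K).T@R;o=-t@R
    return o+r*((z-o[2])/r[:,2])[:,None]
E
python3 - <<'E'
from h import *
print(proj("top",[[0,0,0],[.5,0,0],[.5,.3,0],[.218,.505,.25]]), proj("scene",[[.218,.505,.25]]))
d=np.load("top0.npy");C=cloud("top",d);
img=cv2.imread("pics/top0.png")
# height map over whole
h=np.clip(C[...,2],0,.5)/.5*255;h[d==0]=0
cv2.imwrite("pics/h0.png",cv2.applyColorMap(h.astype(np.uint8),cv2.COLORMAP_JET))
cv2.imwrite("pics/crop0.png",cv2.resize(img[155:260,195:335],None,fx=5.6,fy=5.6,interpolation=cv2.INTER_CUBIC))
# tall things near: list x,y ranges of points above heights
for lo,hi in [(.03,.1),(.1,.2),(.2,.6)]:
    m=(d>0)&(C[...,2]>lo)&(C[...,2]<hi)
    H,xe,ye=np.histogram2d(C[m][:,0],C[m][:,1],bins=[np.arange(.1,.95,.05),np.arange(-.4,.55,.05)])
    print(lo,hi);print("y",np.round(ye[:-1],2))
    for i in range(len(H)):print(round(xe[i],2),(H[i]>0).astype(int))
E
```

```text
[[305.38707117 461.85804574]
 [298.04500484 221.98007839]
 [165.08016803 225.81842199]
 [-18.86836289 397.17099483]] [[-31.98625891 133.82159686]]
0.03 0.1
y [-0.4  -0.35 -0.3  -0.25 -0.2  -0.15 -0.1  -0.05 -0.    0.05  0.1   0.15
  0.2   0.25  0.3   0.35  0.4   0.45]
0.1 [0 1 0 0 0 0 0 0 0 0 0 0 0 0 0 0 0 0]
0.15 [0 1 0 0 0 0 0 0 0 0 0 0 0 0 0 0 0 0]
0.2 [0 1 0 0 0 0 0 0 0 0 0 0 0 0 0 0 0 0]
0.25 [0 1 0 1 1 0 0 1 1 0 0 0 0 0 0 0 0 0]
0.3 [0 1 0 1 1 1 1 1 1 0 0 0 0 0 0 0 0 0]
0.35 [0 1 0 1 1 1 1 1 0 0 0 0 1 0 0 0 0 0]
0.4 [0 1 0 1 1 1 1 0 0 0 0 0 0 0 0 0 0 0]
0.45 [0 1 0 1 1 1 0 1 0 0 0 0 0 0 0 0 0 0]
0.5 [0 1 0 1 1 1 0 1 1 1 1 0 0 0 0 0 0 0]
0.55 [0 1 0 1 1 1 0 1 1 1 1 1 0 0 0 0 0 0]
0.6 [0 1 0 1 1 0 0 1 0 0 0 0 0 0 0 0 0 0]
0.65 [0 1 0 1 1 1 0 0 0 0 0 0 0 0 0 0 0 0]
0.7 [0 1 0 1 1 1 1 1 1 1 1 0 0 0 0 0 0 0]
0.75 [0 1 0 1 1 1 1 1 1 1 1 0 0 0 0 0 0 0]
0.8 [0 1 0 0 0 1 1 0 0 1 1 0 0 0 0 0 0 0]
0.85 [0 1 0 0 0 0 0 0 0 0 0 0 0 0 0 0 0 0]
0.1 0.2
y [-0.4  -0.35 -0.3  -0.25 -0.2  -0.15 -0.1  -0.05 -0.    0.05  0.1   0.15
  0.2   0.25  0.3   0.35  0.4   0.45]
0.1 [0 1 0 0 0 0 0 0 0 0 0 0 0
[... 750 characters left out ...]
   0.35  0.4   0.45]
0.1 [0 0 0 0 0 0 0 0 0 0 0 0 0 0 0 0 0 0]
0.15 [0 1 0 0 0 0 0 0 0 0 0 0 0 0 0 0 0 1]
0.2 [0 1 0 1 1 1 1 1 1 1 0 0 0 0 0 0 1 1]
0.25 [0 1 0 1 1 1 1 1 1 1 0 0 0 0 0 0 0 0]
0.3 [0 1 0 0 0 1 1 1 1 1 0 0 0 0 0 0 0 0]
0.35 [0 1 0 0 0 0 0 0 0 0 0 0 0 0 0 0 0 0]
0.4 [0 1 0 0 0 0 0 0 0 0 0 0 0 0 0 0 0 0]
0.45 [0 1 0 0 0 0 0 0 0 0 0 0 0 0 0 0 0 0]
0.5 [0 1 0 0 0 0 0 0 0 0 0 0 0 0 0 0 0 0]
0.55 [0 1 0 0 0 0 0 0 0 0 0 0 0 0 0 0 0 0]
0.6 [0 1 0 0 0 0 0 0 0 0 0 0 0 0 0 0 0 0]
0.65 [0 1 0 0 0 0 0 0 0 0 0 0 0 0 0 0 0 0]
0.7 [0 1 0 0 0 0 1 1 1 1 1 1 1 0 0 0 0 0]
0.75 [0 1 0 1 1 1 1 1 1 1 1 1 1 0 0 0 0 0]
0.8 [0 1 0 0 1 1 1 1 1 1 0 0 0 0 0 0 0 0]
0.85 [0 1 0 0 1 0 0 0 0 0 0 0 0 0 0 0 0 0]
```

Run:
```python
from h import *
for n in["top","scene"]:
    im,_=env.capture(n);im=im[:,:,::-1].copy()
    for o,col in [("oil_bottle",(0,0,255)),("cup",(0,255,0)),("stain_bottle",(255,0,255)),("coverslips",(0,255,255)),("tally_counter",(255,255,0))]:
        print(n,o,[(np.round(r["location"],3),round(r["score"],2)) for r in env.recognise(n,o)[:1]])
```

```text
top oil_bottle [(array([ 0.67 , -0.119,  0.044]), 0.6)]
top cup [(array([ 0.65 , -0.197,  0.06 ]), 0.78)]
top stain_bottle [(array([ 0.436, -0.087,  0.054]), 0.55)]
top coverslips [(array([ 0.543, -0.104,  0.014]), 0.64)]
top tally_counter [(array([0.375, 0.22 , 0.034]), 0.86)]
scene oil_bottle [(array([ 0.668, -0.121,  0.038]), 0.82)]
scene cup [(array([ 0.641, -0.203,  0.062]), 0.83)]
scene stain_bottle [(array([ 0.428, -0.097,  0.074]), 0.74)]
scene coverslips [(array([ 0.537, -0.109,  0.019]), 0.75)]
scene tally_counter [(array([0.367, 0.215, 0.033]), 0.76)]
```

View pics/crop0.png

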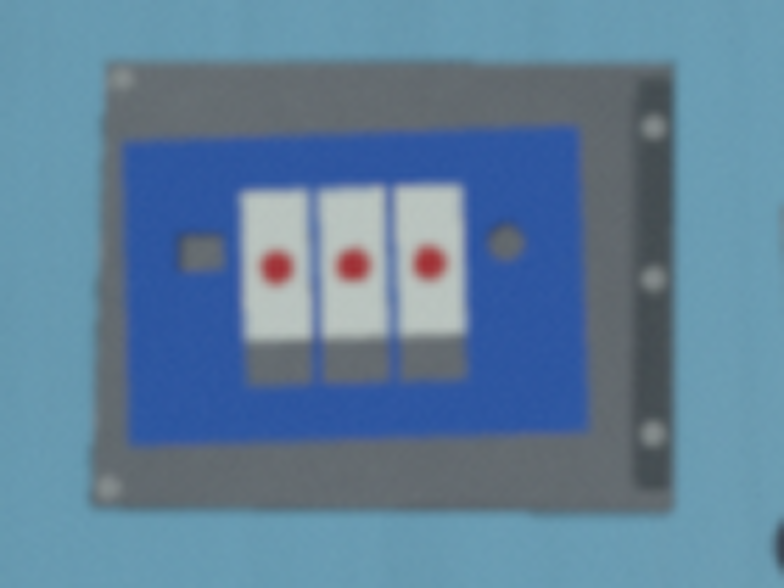

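View pics/h0.png

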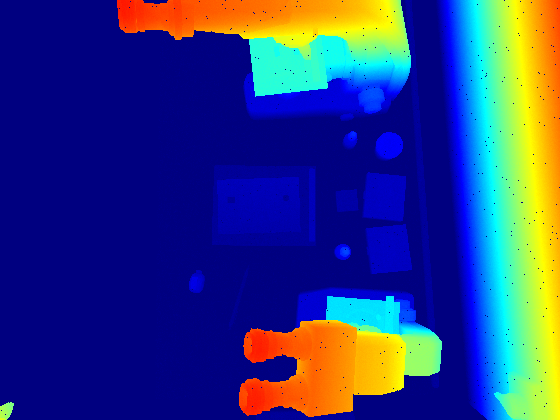

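Run:
```python
from h import *
from scipy.optimize import least_squares
px=lambda a:(np.array(a)+.5)/5.6-.5+np.array([195,155])
F=px([(107,63),(673,66),(93,510),(672,512)])
F=onplane("top",F,.012)
print(np.round(F,4)); c=F.mean(0);
M=np.array([[.09,.115],[.09,-.115],[-.09,.115],[-.09,-.115]])
def fit(p): 
    C,S=np.cos(p[2]),np.sin(p[2]);return (M@np.array([[C,S],[-S,C]])+p[:2]-F[:,:2]).ravel()
r=least_squares(fit,[.54,.05,0]);print("fixture",r.x,np.round(r.fun*1e3,1))
f=r.x
# fence caps points check: fence pixel columns
fe=onplane("top",px([(653,126),(653,279),(653,434)]),.028)
C,S=np.cos(f[2]),np.sin(f[2]);RF=np.array([[C,-S],[S,C]])
print("fence in fixture",np.round((fe[:,:2]-f[:2])@RF,4))
Q=px([(122,142),(578,127),(130,445),(588,432)])
H=px([(507,243),(203,253)])
Mc=np.array([[.06,.09,.008],[.06,-.09,.008],[-.06,.09,.008],[-.06,-.09,.008],[.015,-.06,.008],[.015,.06,.008]])
T=np.vstack([Q,H])
def X(p):
    th=np.radians(4);Ry=np.array([[np.cos(th),0,-np.sin(th)],[0,1,0],[np.sin(th),0,np.cos(th)]])
    C,S=np.cos(p[2]),np.sin(p[2]);Rz=np.array([[C,-S,0],[S,C,0],[0,0,1]])
    L=Mc@Ry.T; off=.012+.06*np.sin(th)
    return L@Rz.T+np.array([p[0],p[1],off])
r=least_squares(lambda p:(proj("top",X(p))-T).ravel(),[.54,.08,0]);print("carrier",r.x,np.round(r.fun,1))
print("carrier in fixture",np.round((r.x[:2]-f[:2])@RF,4),r.x[2]-f[2], "seat .015,-.008")
print(np.round(X(r.x),3))
d=np.load("top0.npy");Cl=cloud("top",d)
for u,v in [(260,345),(260,395),(245,345),(325,340),(325,400),(420,350),(130,12),(180,12),(300,20)]:
    print(u,v,np.round(np.median(Cl[v-2:v+3,u-2:u+3].reshape(-1,3),0),3))
print([a for a in dir(env) if a[0]!='_'])
ds=np.load("scene0.npy");Cs=cloud("scene",ds)
m=(ds>0)&(Cs[...,1]>-.3)&(Cs[...,0]<.45)&(Cs[...,0]>-.2)&(Cs[...,2]>.1)&(Cs[...,1]<.5)
h=np.clip(Cs[...,2],0,.7)/.7*255;cv2.imwrite("pics/hs.png",cv2.applyColorMap(h.astype(np.uint8),cv2.COLORMAP_JET))
for u,v in [(50,360),(60,330),(110,350),(60,400),(100,400),(20,300)]:print(u,v,np.round(Cs[v,u],3))
```

```text
[[ 0.6317  0.1866  0.012 ]
 [ 0.6228 -0.0412  0.012 ]
 [ 0.4522  0.1929  0.012 ]
 [ 0.4453 -0.0345  0.012 ]]
fixture [ 0.5379765   0.07595777 -0.03536439] [ 0.3  1.1  1.1 -1.  -0.1  1.2 -1.3 -1.3]
fence in fixture [[ 0.0612 -0.1056]
 [ 0.0008 -0.1056]
 [-0.0593 -0.1057]]
carrier [0.53690044 0.08699135 0.00161721] [ 0.1 -0.1  0.3 -0.2 -0.2  0.2  0.2  0.1 -0.1 -0.  -0.3 -0. ]
carrier in fixture [-0.0015  0.011 ] 0.03698159770546173 seat .015,-.008
[[ 0.596  0.177  0.028]
 [ 0.596 -0.003  0.028]
 [ 0.476  0.177  0.02 ]
 [ 0.477 -0.003  0.02 ]
 [ 0.551  0.027  0.025]
 [ 0.551  0.147  0.025]]
260 345 [0.324 0.049 0.423]
260 395 [0.27  0.051 0.421]
245 345 [0.32  0.069 0.404]
325 340 [ 0.321 -0.027  0.383]
325 400 [ 0.25  -0.024  0.38 ]
420 350 [ 0.279 -0.176  0.262]
130 12 [0.739 0.209 0.422]
180 12 [0.748 0.149 0.407]
300 20 [ 0.762 -0.01   0.354]
['IKError', 'capture', 'get_calibration', 'get_state', 'hand_in', 'outline_of', 'recognise', 'tips_ahead']
50 360 [ 0.01  -0.007  0.294]
60 330 [0.04  0.013 0.295]
110 350 [ 0.057 -0.047  0.281]
60 400 [-0.013 -0.052  0.294]
100 400 [ 0.013 -0.068  0.258]
20 300 [ 0.086  0.35  -0.003]
```

```bash
cat >> h.py <<'E'
def plan(start,goal,yaw0,yaw1,n=10):
    """rows (tool cm, deg) from start pos/yaw to goal pos/yaw (tool down)"""
    d=(np.array(goal)-start)/n; dy=(yaw1-yaw0)/n; y=yaw0; out=[]
    for i in range(n):
        C,S=np.cos(y),np.sin(y)
        out.append((round((d[0]*C+d[1]*S)*100,2),round((d[0]*S-d[1]*C)*100,2),round(-d[2]*100,2),round(-np.degrees(dy),2))); y+=dy
    return out
def st():
    s=env.get_state();print("t",round(s["time"],2),"q",np.round(s["joint_positions"],3),"p",np.round(s["tcp_pos"],4),"rpy",np.round(s["tcp_rot"],3),"F",np.round(s["contact_force"],1),"w",round(s["grip_width"],3));return s
E
python3 - <<'E'
from h import *
s=st();[print(r) for r in plan(s["tcp_pos"],[.45,.42,.25],2.734,3.106)]
E
```

```text
t 1.3 q [ 0.96   0.259  1.535  0.     1.348 -0.203] p [0.2181 0.5049 0.2503] rpy [ 3.142 -0.     2.734] F [-0.  -0.2 -0.4] w 0.085
(np.float64(-2.47), np.float64(0.14), np.float64(0.0), np.float64(-2.13))
(np.float64(-2.47), np.float64(0.05), np.float64(0.0), np.float64(-2.13))
(np.float64(-2.47), np.float64(-0.04), np.float64(0.0), np.float64(-2.13))
(np.float64(-2.47), np.float64(-0.14), np.float64(0.0), np.float64(-2.13))
(np.float64(-2.46), np.float64(-0.23), np.float64(0.0), np.float64(-2.13))
(np.float64(-2.45), np.float64(-0.32), np.float64(0.0), np.float64(-2.13))
(np.float64(-2.44), np.float64(-0.41), np.float64(0.0), np.float64(-2.13))
(np.float64(-2.42), np.float64(-0.5), np.float64(0.0), np.float64(-2.13))
(np.float64(-2.4), np.float64(-0.59), np.float64(0.0), np.float64(-2.13))
(np.float64(-2.37), np.float64(-0.68), np.float64(0.0), np.float64(-2.13))
```

move_arm --targets '[{"offset":[-2.47,0.14,0],"spin":-2.13},{"offset":[-2.47,0.05,0],"spin":-2.13},{"offset":[-2.47,-0.04,0],"spin":-2.13},{"offset":[-2.47,-0.14,0],"spin":-2.13},{"offset":[-2.46,-0.23,0],"spin":-2.13},{"offset":[-2.45,-0.32,0],"spin":-2.13},{"offset":[-2.44,-0.41,0],"spin":-2.13},{"offset":[-2.42,-0.5,0],"spin":-2.13},{"offset":[-2.4,-0.59,0],"spin":-2.13},{"offset":[-2.37,-0.68,0],"spin":-2.13}]' --grip 0

```text
time: 2.13
tcp_pos: [0.4512, 0.4193, 0.2503]
tcp_rot: [3.142, -0.0, 3.107]
contact_force: [-0.0, -0.1, -0.2]
grip_width: -0.0001
```

Run:
```python
from h import *
s=st()
for n in ["scene","wrist"]:
    p,d=env.capture(n); cv2.imwrite(f"pics/{n}1.png",p[:,:,::-1]); np.save(f"{n}1.npy",d)
```

```text
t 2.13 q [ 0.568  0.377  1.368  0.     1.397 -0.969] p [0.4512 0.4193 0.2503] rpy [ 3.142 -0.     3.107] F [-0.  -0.1 -0.2] w -0.0
```

View pics/scene1.png

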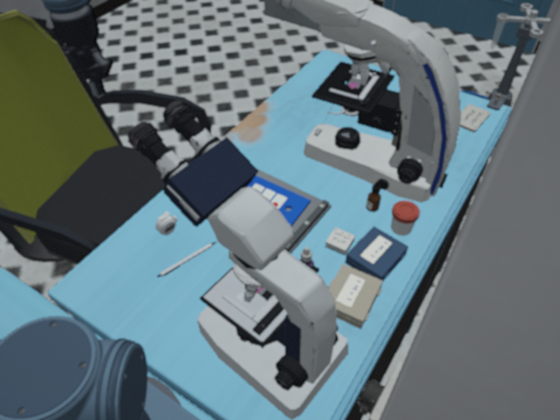

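View pics/wrist1.png

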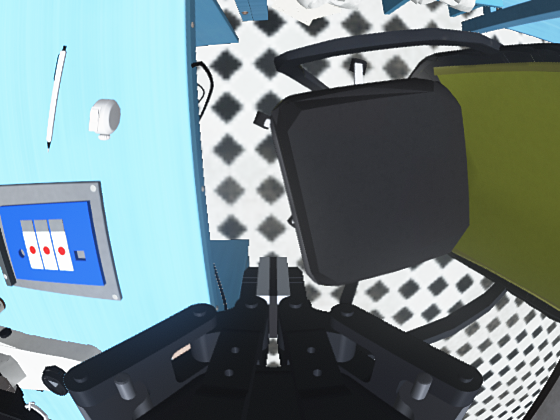

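Run:
```python
from h import *
s=st();print(plan(s["tcp_pos"],[.553,.23,.10],3.107,3.107)[0]);print(plan([.553,.23,.10],[.553,.215,.034],3.107,3.107)[0])
```

```text
t 2.23 q [ 5.650e-01  3.790e-01  1.366e+00 -1.000e-03  1.396e+00 -9.670e-01] p [0.4536 0.4181 0.2498] rpy [-3.141e+00  1.000e-03  3.103e+00] F [0.3 0.7 0.3] w 0.0
(np.float64(-1.06), np.float64(-1.85), np.float64(1.5), np.float64(-0.0))
(np.float64(-0.01), np.float64(-0.15), np.float64(0.66), np.float64(-0.0))
```

move_arm --targets '[{"offset":[-1.0,-1.85,1.5],"spin":0},{"offset":[-1.0,-1.85,1.5],"spin":0},{"offset":[-1.0,-1.85,1.5],"spin":0},{"offset":[-1.0,-1.85,1.5],"spin":0},{"offset":[-1.0,-1.85,1.5],"spin":0},{"offset":[-1.0,-1.85,1.5],"spin":0},{"offset":[-1.0,-1.85,1.5],"spin":0},{"offset":[-1.0,-1.85,1.5],"spin":0},{"offset":[-1.0,-1.85,1.5],"spin":0},{"offset":[-1.0,-1.85,1.5],"spin":0}]'

```text
time: 3.07
tcp_pos: [0.5433, 0.231, 0.0998]
tcp_rot: [3.141, -0.0, 3.106]
contact_force: [0.5, 0.2, -1.1]
grip_width: 0.0002
```

Run:
```python
from h import *
s=st()
for n in ["scene","top"]:
    p,d=env.capture(n); cv2.imwrite(f"pics/{n}2.png",p[:,:,::-1]); np.save(f"{n}2.npy",d)
C=cloud("scene",d) if 0 else cloud("top",np.load("top2.npy"));h=np.clip(C[...,2],0,.8)/.8*255
cv2.imwrite("pics/h2.png",cv2.applyColorMap(h.astype(np.uint8),cv2.COLORMAP_JET))
s=st()
```

```text
t 3.07 q [ 0.213  0.466  1.625  0.     1.05  -1.322] p [0.5433 0.231  0.0998] rpy [ 3.141 -0.     3.106] F [ 0.5  0.2 -1.1] w 0.0
t 3.17 q [ 2.100e-01  4.690e-01  1.626e+00 -1.000e-03  1.051e+00 -1.321e+00] p [0.5427 0.2288 0.0978] rpy [-3.14  -0.004  3.102] F [-0.7  0.7 -0.2] w -0.0
```

View pics/scene2.png

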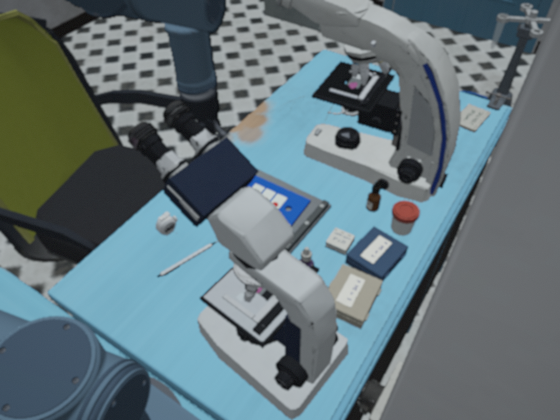

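View pics/top2.png

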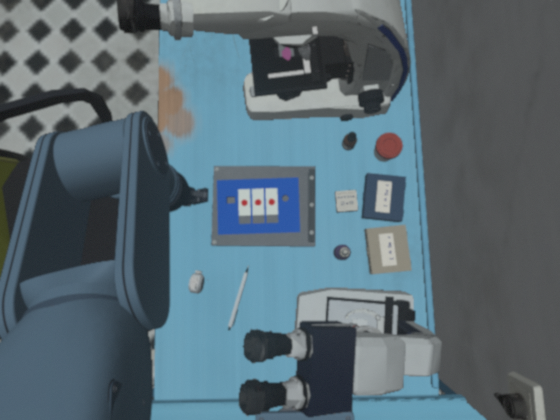

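Run:
```python
from h import *
C=cloud("top",np.load("top2.npy"))
for u,v in [(140,150),(90,150),(60,250),(150,250),(155,300),(100,320),(40,370),(130,370),(180,190),(205,195)]:print(u,v,np.round(C[v,u],3))
C=cloud("scene",np.load("scene2.npy"))
for u,v in [(195,95),(185,60),(205,110),(150,15),(210,20),(130,380),(40,360),(20,330)]:print(u,v,np.round(C[v,u],3))
s=st();print(plan(s["tcp_pos"],[.553,.213,.034],3.105,3.106)[0])
```

```text
140 150 [0.538 0.165 0.491]
90 150 [0.545 0.227 0.474]
60 250 [0.436 0.248 0.487]
150 250 [0.433 0.143 0.517]
155 300 [0.388 0.134 0.528]
100 320 [0.38  0.153 0.591]
40 370 [0.353 0.176 0.623]
130 370 [0.344 0.128 0.593]
180 190 [0.537 0.193 0.252]
205 195 [0.54  0.169 0.173]
195 95 [0.51  0.209 0.271]
185 60 [0.506 0.215 0.344]
205 110 [0.519 0.198 0.236]
150 15 [0.382 0.136 0.495]
210 20 [0.528 0.164 0.42 ]
130 380 [ 0.047 -0.081  0.261]
40 360 [0.004 0.002 0.294]
20 330 [0.015 0.051 0.295]
t 3.17 q [ 2.100e-01  4.690e-01  1.626e+00 -1.000e-03  1.051e+00 -1.321e+00] p [0.5427 0.2288 0.0978] rpy [-3.14  -0.004  3.102] F [-0.7  0.7 -0.2] w -0.0
(np.float64(-0.11), np.float64(-0.15), np.float64(0.64), np.float64(-0.01))
```

move_arm --targets '[{"offset":[-0.1,-0.15,1.0],"spin":0},{"offset":[-0.1,-0.15,1.0],"spin":0},{"offset":[-0.1,-0.15,1.0],"spin":0},{"offset":[-0.1,-0.15,1.0],"spin":0},{"offset":[-0.1,-0.15,1.0],"spin":0},{"offset":[-0.1,-0.15,0.8],"spin":0},{"offset":[-0.1,-0.15,0.5],"spin":0},{"offset":[-0.1,-0.15,0.2],"spin":0},{"offset":[-0.1,-0.15,0],"spin":0},{"offset":[-0.1,-0.15,0],"spin":0}]'

```text
time: 4.0
tcp_pos: [0.5532, 0.2159, 0.0355]
tcp_rot: [3.141, 0.0, 3.105]
contact_force: [0.1, 0.4, -0.0]
grip_width: -0.0003
```

Run:
```python
from h import *
s=st();cal_=env.get_calibration("wrist")
for n in ["top","wrist"]:
    p,d=env.capture(n); cv2.imwrite(f"pics/{n}3.png",p[:,:,::-1]); np.save(f"{n}3.npy",d)
p=cv2.imread("pics/top3.png");cv2.imwrite("pics/crop3.png",cv2.resize(p[155:260,175:315],None,fx=5.6,fy=5.6,interpolation=cv2.INTER_CUBIC))
s=st()
```

```text
t 4.0 q [ 0.184  0.553  1.668  0.     0.92  -1.35 ] p [0.5532 0.2159 0.0355] rpy [3.141 0.    3.105] F [ 0.1  0.4 -0. ] w -0.0
t 4.1 q [ 0.184  0.553  1.668 -0.     0.92  -1.35 ] p [0.5535 0.2158 0.0359] rpy [3.141e+00 1.000e-03 3.105e+00] F [0.1 0.1 0.6] w -0.0
```

View pics/wrist3.png

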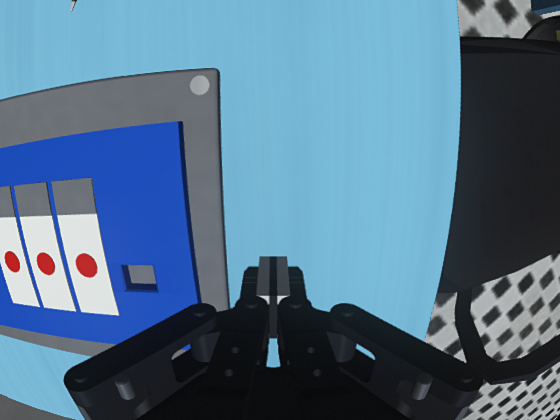

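View pics/crop3.png

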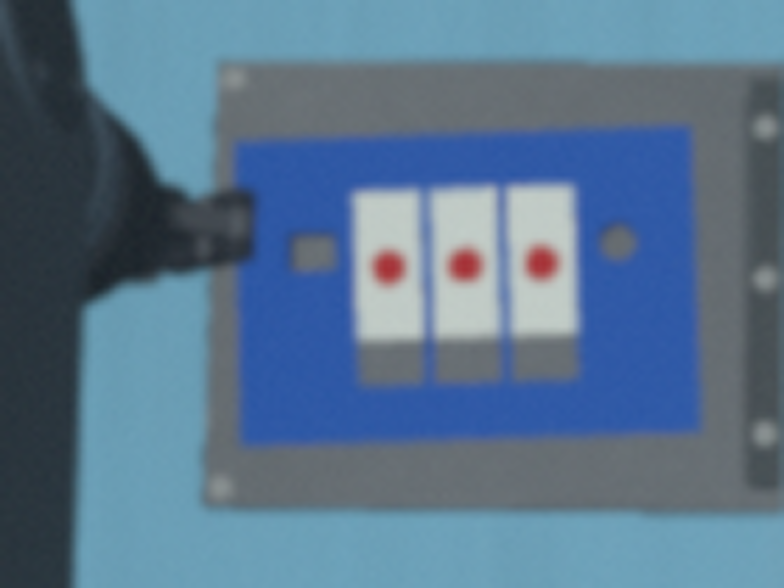

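move_arm --targets '[{"offset":[0,-0.35,0.1],"spin":0},{"offset":[0,-0.35,0.05],"spin":0},{"offset":[0,-0.35,0],"spin":0},{"offset":[0,-0.35,0],"spin":0},{"offset":[0,-0.35,0],"spin":0},{"offset":[0,-0.35,0],"spin":0},{"offset":[0,-0.3,0],"spin":0},{"offset":[0,-0.3,0],"spin":0},{"offset":[0,-0.2,0],"spin":0},{"offset":[0,-0.2,0],"spin":0}]'

```text
time: 4.93
tcp_pos: [0.5519, 0.1851, 0.0339]
tcp_rot: [3.141, 0.0, 3.105]
contact_force: [-0.3, 1.8, 1.2]
grip_width: -0.0002
```

Run:
```python
from h import *
s=st()
p,d=env.capture("wrist"); cv2.imwrite("pics/wrist4.png",p[:,:,::-1])
p,d=env.capture("top"); p=p[:,:,::-1]
cv2.imwrite("pics/crop4.png",cv2.resize(p[155:260,195:335],None,fx=5.6,fy=5.6,interpolation=cv2.INTER_CUBIC))
s=st()
```

```text
t 4.93 q [ 1.320e-01  5.390e-01  1.700e+00  1.000e-03  9.020e-01 -1.403e+00] p [0.5519 0.1851 0.0339] rpy [3.141 0.    3.105] F [-0.3  1.8  1.2] w -0.0
t 5.03 q [ 0.132  0.539  1.7   -0.     0.902 -1.403] p [0.5518 0.1847 0.0338] rpy [-3.141  0.     3.106] F [ 0.7 -0.6  0.7] w 0.0
```

View pics/crop4.png

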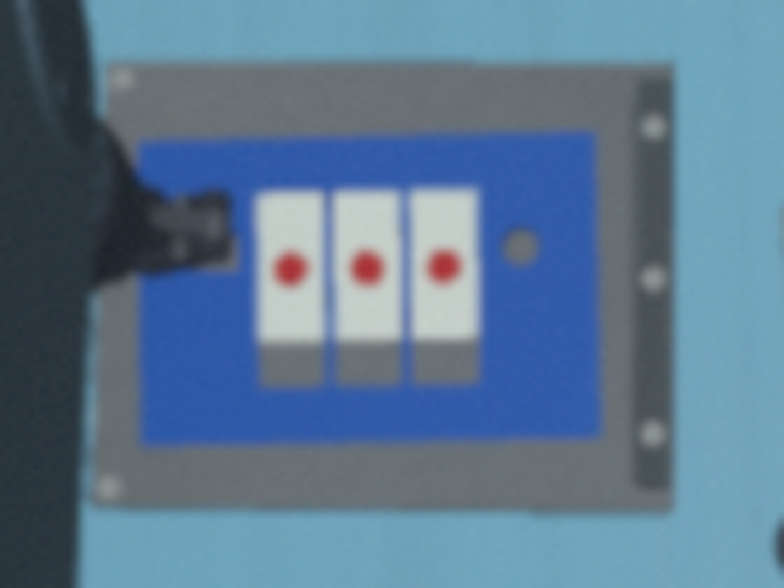

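View pics/wrist4.png

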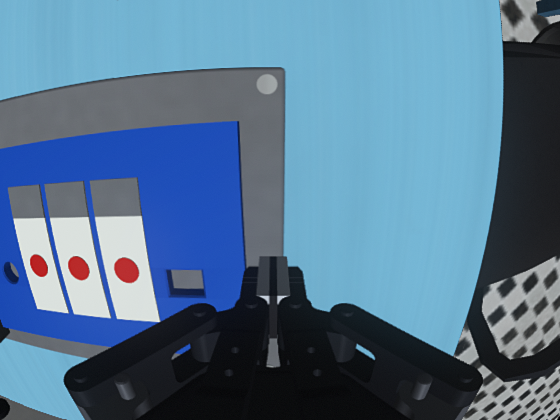

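move_arm --targets '[{"offset":[0,0.4,0],"spin":0},{"offset":[1.0,0,0],"spin":0},{"offset":[1.0,0,0],"spin":0},{"offset":[0,-0.35,0],"spin":0},{"offset":[0,-0.25,0],"spin":0},{"offset":[0,-0.25,0],"spin":0},{"offset":[0,-0.25,0],"spin":0},{"offset":[0,-0.25,0],"spin":0},{"offset":[0,-0.2,0],"spin":0},{"offset":[0,0,0],"spin":0}]'

```text
time: 5.87
tcp_pos: [0.5317, 0.1736, 0.0339]
tcp_rot: [-3.141, 0.0, 3.105]
contact_force: [0.1, 1.1, -0.6]
grip_width: 0.0001
```

Run:
```python
from h import *
s=st()
p,d=env.capture("top"); p=p[:,:,::-1]; np.save("top5.npy",d)
cv2.imwrite("pics/crop5.png",cv2.resize(p[155:260,195:335],None,fx=5.6,fy=5.6,interpolation=cv2.INTER_CUBIC))
```

```text
t 5.87 q [ 0.116  0.508  1.759 -0.     0.874 -1.418] p [0.5317 0.1736 0.0339] rpy [-3.141  0.     3.105] F [ 0.1  1.1 -0.6] w 0.0
```

View pics/crop5.png

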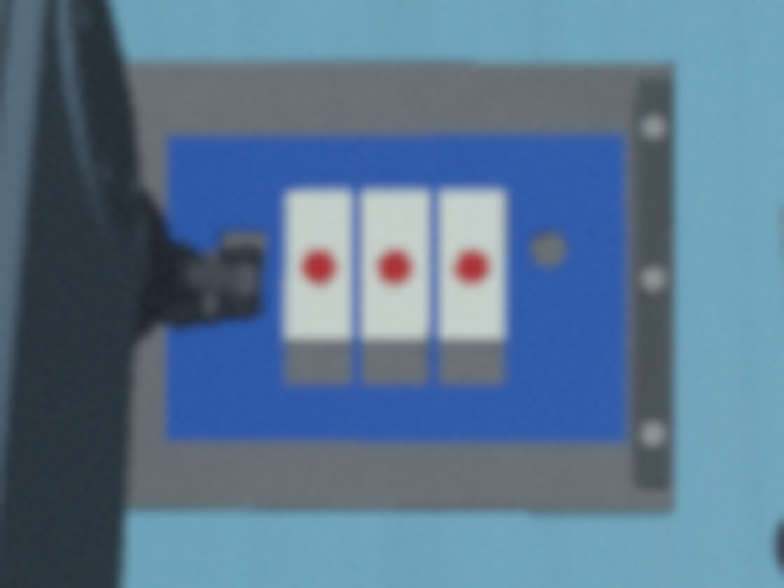

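move_arm --targets '[{"offset":[0,-0.1,0],"spin":0},{"offset":[0,-0.1,0],"spin":0},{"offset":[0,-0.1,0],"spin":0},{"offset":[0,-0.05,0],"spin":0},{"offset":[0,-0.05,0],"spin":0},{"offset":[0,-0.05,0],"spin":0},{"offset":[0,0,0],"spin":0},{"offset":[0,0,0],"spin":0},{"offset":[0,0,0],"spin":0},{"offset":[0,0,0],"spin":0}]'

```text
time: 6.75
tcp_pos: [0.5312, 0.1699, 0.0338]
tcp_rot: [3.141, 0.0, 3.106]
contact_force: [0.7, 4.2, -0.0]
grip_width: -0.0
```

Run:
```python
from h import *
s=st()
p,d=env.capture("top"); p=p[:,:,::-1]; np.save("top6.npy",d)
cv2.imwrite("pics/crop6.png",cv2.resize(p[155:260,195:335],None,fx=5.6,fy=5.6,interpolation=cv2.INTER_CUBIC))
```

```text
t 6.75 q [ 0.11   0.506  1.763  0.     0.872 -1.425] p [0.5312 0.1699 0.0338] rpy [3.141 0.    3.106] F [ 0.7  4.2 -0. ] w -0.0
```

View pics/crop6.png

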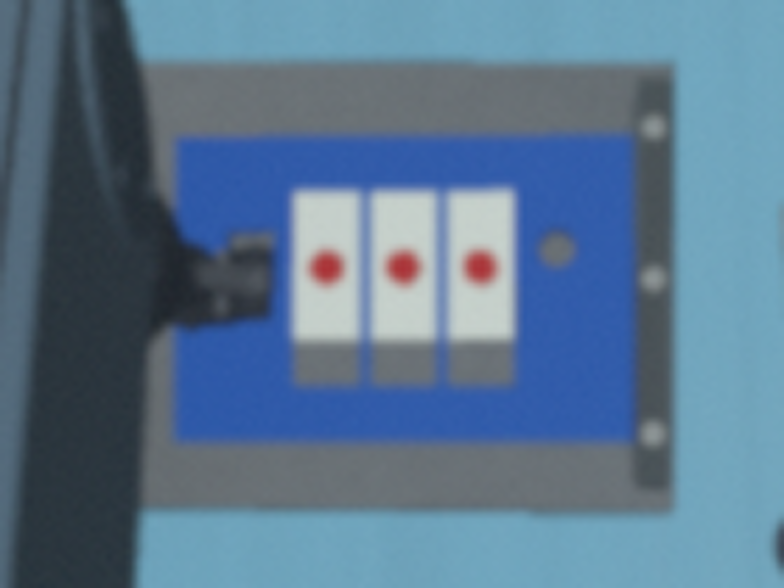

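move_arm --targets '[{"offset":[0,-0.05,0],"spin":0},{"offset":[0,-0.05,0],"spin":0},{"offset":[0,-0.05,0],"spin":0},{"offset":[0,-0.05,0],"spin":0},{"offset":[0,0,0],"spin":0},{"offset":[0,0,0],"spin":0},{"offset":[0,0,0],"spin":0},{"offset":[0,0,0],"spin":0},{"offset":[0,0,0],"spin":0},{"offset":[0,0,0],"spin":0}]'

```text
time: 7.63
tcp_pos: [0.5322, 0.1692, 0.0341]
tcp_rot: [3.139, 0.003, 3.105]
contact_force: [2.7, 10.7, -0.9]
grip_width: 0.0
```

move_arm --targets '[{"offset":[0,0.5,0],"spin":0},{"offset":[0,1.0,-0.5],"spin":0},{"offset":[0,1.0,-1.0],"spin":0},{"offset":[0,0.5,-1.5],"spin":0},{"offset":[0.5,0,-2],"spin":0},{"offset":[1,0,-2],"spin":0},{"offset":[1.5,-0.5,-2],"spin":0},{"offset":[2,-0.5,-1],"spin":0},{"offset":[2,-0.5,-0.5],"spin":0},{"offset":[2,-0.5,0],"spin":0}]'

```text
time: 8.47
tcp_pos: [0.4414, 0.1808, 0.1405]
tcp_rot: [-3.141, 0.003, 3.106]
contact_force: [0.9, -1.9, 0.3]
grip_width: 0.0002
```

Run:
```python
from h import *
s=st()
p,ds=env.capture("scene"); cv2.imwrite("pics/scene7.png",p[:,:,::-1]); np.save("scene7.npy",ds)
p,dt=env.capture("top"); p=p[:,:,::-1]; np.save("top7.npy",dt);cv2.imwrite("pics/top7.png",p)
d0=np.load("top0.npy");C0=cloud("top",d0)
m=(d0>0)&(C0[...,2]>.36)&(C0[...,2]<.5)&(C0[...,0]<.5)&(C0[...,1]>-.1)
print("eyepiece/head max x,y,z",C0[m].max(0))
for a,b in [(-.1,-.05),(-.05,0),(0,.05),(.05,.1)]:
    k=C0[m];k=k[(k[:,1]>a)&(k[:,1]<b)];print(a,b,k.max(0))
t=s["tcp_pos"]
d=np.load("scene0.npy")
m=(ds>0)&(np.abs(ds-d)>.02);A=cloud("scene",ds)[m]
print("scene arm: lower envelope by x")
for x in np.arange(.1,.6,.03):
    k=A[(A[:,0]>x)&(A[:,0]<x+.03)]
    if len(k):print(round(x,2),"zmin",k[:,2].min().round(3),"at y",k[k[:,2].argmin(),1].round(3),"ymin",k[:,1].min().round(3))
```

```text
t 8.47 q [ 1.550e-01  2.360e-01  1.860e+00 -1.000e-03  1.043e+00 -1.379e+00] p [0.4414 0.1808 0.1405] rpy [-3.141e+00  3.000e-03  3.106e+00] F [ 0.9 -1.9  0.3] w 0.0
eyepiece/head max x,y,z [0.34027279 0.07722446 0.42632311]
-0.1 -0.05 [ 0.33347939 -0.05000427  0.37132646]
-0.05 0 [ 3.40272792e-01 -8.01665967e-06  3.95706239e-01]
0 0.05 [0.33953006 0.04997335 0.42584082]
0.05 0.1 [0.33964597 0.07722446 0.42632311]
scene arm: lower envelope by x
0.1 zmin -0.025 at y 0.163 ymin -0.415
0.13 zmin -0.103 at y 0.217 ymin -0.137
0.16 zmin -0.003 at y 0.265 ymin -0.33
0.19 zmin -0.002 at y 0.057 ymin -0.32
0.22 zmin -0.002 at y 0.275 ymin -0.26
0.25 zmin -0.791 at y 1.096 ymin -0.266
0.28 zmin -0.791 at y 1.182 ymin -0.275
0.31 zmin -0.788 at y 1.09 ymin -0.281
0.34 zmin -0.794 at y 1.105 ymin -0.263
0.37 zmin -0.782 at y 1.063 ymin -0.28
0.4 zmin -0.291 at y 0.677 ymin -0.277
0.43 zmin -0.288 at y 0.693 ymin -0.276
0.46 zmin -0.3 at y 0.672 ymin -0.212
0.49 zmin -0.301 at y 0.727 ymin -0.255
0.52 zmin -0.301 at y 0.716 ymin -0.275
0.55 zmin -0.296 at y 0.81 ymin -0.282
0.58 zmin -0.332 at y -0.275 ymin -0.285
```

View pics/scene7.png

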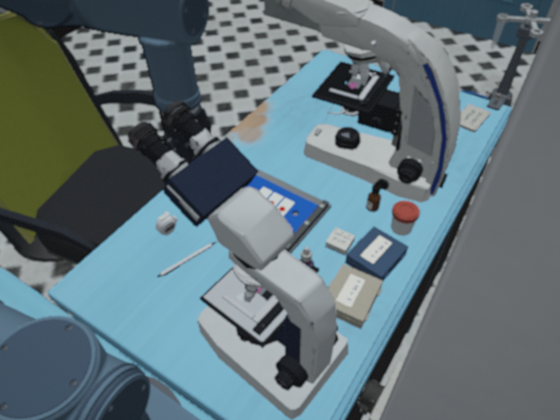

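View pics/top7.png

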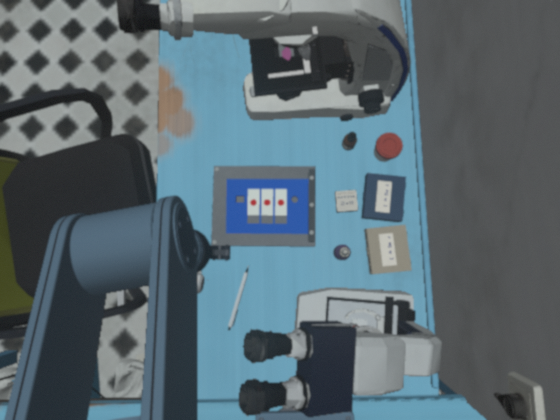

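Run:
```python
from h import *
d=np.load("scene0.npy");ds=np.load("scene7.npy");dt=np.load("top7.npy");d0=np.load("top0.npy")
for n,a,b in [("scene",d,ds),("top",d0,dt)]:
    m=(b>0)&(a-b>.03);A=cloud(n,b)[m];A=A[A[:,2]>.22]
    print(n)
    for x in np.arange(.0,.6,.03):
        k=A[(A[:,0]>x)&(A[:,0]<x+.03)]
        if len(k)>5:print(round(x,2),"z",np.percentile(k[:,2],[1,99]).round(3),"y",np.percentile(k[:,1],[1,99]).round(3))
```

```text
scene
0.0 z [0.255 0.281] y [-0.09   0.132]
0.03 z [0.221 0.263] y [-0.082  0.167]
0.06 z [0.22  0.251] y [-0.082 -0.067]
0.18 z [0.569 0.593] y [0.094 0.153]
0.21 z [0.539 0.588] y [0.093 0.163]
0.24 z [0.531 0.574] y [0.09  0.136]
0.27 z [0.518 0.565] y [0.093 0.099]
0.3 z [0.5   0.552] y [0.098 0.104]
0.33 z [0.481 0.539] y [0.102 0.108]
0.36 z [0.464 0.526] y [0.107 0.113]
0.39 z [0.253 0.51 ] y [0.112 0.2  ]
0.42 z [0.222 0.5  ] y [0.114 0.188]
0.45 z [0.26  0.489] y [0.119 0.155]
0.48 z [0.447 0.478] y [0.124 0.129]
top
0.27 z [0.508 0.561] y [0.096 0.202]
0.3 z [0.497 0.602] y [0.099 0.22 ]
0.33 z [0.478 0.593] y [0.103 0.224]
0.36 z [0.46  0.576] y [0.108 0.229]
0.39 z [0.294 0.558] y [0.113 0.233]
0.42 z [0.232 0.541] y [0.115 0.238]
0.45 z [0.277 0.524] y [0.12  0.241]
0.48 z [0.453 0.506] y [0.125 0.167]
```

```bash
cat > kin.py <<'E'
import numpy as np
from scipy.optimize import least_squares,brentq
D=[([.96,.259,1.535],[.2181,.5049,.2503]),([.568,.377,1.368],[.4512,.4193,.2503]),([.213,.466,1.625],[.5433,.231,.0998]),([.184,.553,1.668],[.5532,.2159,.0355]),([.132,.539,1.700],[.5519,.1851,.0339]),([.116,.508,1.759],[.5317,.1736,.0339]),([.155,.236,1.86],[.4414,.1808,.1405])]
e=.111
def fk(p,q): # a2,a3,r0,z0
    r=p[0]*np.sin(q[1])+p[1]*np.sin(q[1]+q[2])+p[2];z=p[0]*np.cos(q[1])+p[1]*np.cos(q[1]+q[2])+p[3]
    return r,z
def res(p):
    o=[]
    for q,t in D:
        r,z=fk(p,q);o+= [r-np.sqrt(t[0]**2+t[1]**2-e**2),z-t[2]]
    return o
s=least_squares(res,[.5,.43,0,-.2]);P=s.x
if __name__=="__main__":print(P,np.abs(s.fun).max())
def ik(t):
    rp=np.sqrt(t[0]**2+t[1]**2-e**2);j1=np.arctan2(t[1],t[0])-np.arcsin(e/np.hypot(*t[:2]))
    f=lambda q:np.subtract(fk(P,[0,*q]),[rp,t[2]])
    q=least_squares(f,[.4,1.7]).x
    return j1,*q,rp
E
python3 kin.py
python3 - <<'E'
from h import *
from kin import *
a2,a3,r0,z0=P
# forearm points in arm coords (along arm plane r, lateral l) for shot 7
C=[]
d=np.load("scene0.npy");ds=np.load("scene7.npy");dt=np.load("top7.npy");d0=np.load("top0.npy")
for n,a,b in [("scene",d,ds),("top",d0,dt)]:
    m=(b>0)&(a-b>.03);A=cloud(n,b)[m];C.append(A[A[:,2]>.42])
A=np.vstack(C);A=A[(A[:,0]>.15)&(A[:,0]<.6)&(A[:,1]<.4)]
t7=[.4414,.1808,.1405];j1,j2,j3,rp=ik(t7);print("ik7",j1,j2,j3,rp)
r=A[:,0]*np.cos(j1)+A[:,1]*np.sin(j1);l=-A[:,0]*np.sin(j1)+A[:,1]*np.cos(j1)
print("lateral range",np.percentile(l,[.5,5,50,95,99.5]))
# rotate into forearm frame: wrist center at (rp_w, zw) unknown L: use direction
ang=j2+j3; u=np.array([np.sin(ang),np.cos(ang)]); nrm=np.array([-u[1],u[0]])
# reference point: TCP (rp,z)
q=np.c_[r-rp,A[:,2]-t7[2]]
s=q@u;h=q@nrm
for a in np.arange(-.35,.15,.03):
    k=(s>a)&(s<a+.03)
    if k.sum()>5:print("s",round(a,2),"h 1/99%",np.percentile(h[k],[1,99]).round(3),"l",np.percentile(l[k],[1,99]).round(3))
np.save("arm.npy",np.c_[q,l])
E
```

```text
[ 0.46949405  0.4249671  -0.00082617 -0.10708626] 0.015320281058223029
ik7 0.15389884505044524 0.20671744889881918 1.8861260089705414 0.4638982647089769
lateral range [0.04829765 0.0496967  0.08629484 0.16124489 0.16862356]
s -0.35 h 1/99% [0.249 0.334] l [0.05  0.167]
s -0.32 h 1/99% [0.249 0.334] l [0.05  0.168]
s -0.29 h 1/99% [0.248 0.334] l [0.05  0.168]
s -0.26 h 1/99% [0.247 0.335] l [0.05  0.168]
s -0.23 h 1/99% [0.247 0.335] l [0.049 0.168]
s -0.2 h 1/99% [0.228 0.335] l [0.048 0.168]
s -0.17 h 1/99% [0.233 0.334] l [0.048 0.168]
s -0.14 h 1/99% [0.26  0.322] l [0.048 0.16 ]
```

```bash
cat > kin.py <<'E'
import numpy as np
from scipy.optimize import least_squares
D=[([.96,.259,1.535],[.2181,.5049,.2503]),([.568,.377,1.368],[.4512,.4193,.2503]),([.213,.466,1.625],[.5433,.231,.0998]),([.184,.553,1.668],[.5532,.2159,.0355]),([.132,.539,1.700],[.5519,.1851,.0339]),([.116,.508,1.759],[.5317,.1736,.0339]),([.155,.236,1.86],[.4414,.1808,.1405])]
e=.111
def fk(p,q):
    s,c=np.sin,np.cos;b=q[1]+q[2]
    return p[0]*s(q[1])+p[1]*s(b)+p[2]+p[4]*c(b), p[0]*c(q[1])+p[1]*c(b)+p[3]-p[4]*s(b)
def res(p):
    o=[]
    for q,t in D:
        r,z=fk(p,q);o+= [r-np.sqrt(t[0]**2+t[1]**2-e**2),z-t[2]]
    return o
s=least_squares(res,[.5,.43,0,-.2,0]);P=s.x
if __name__=="__main__":print(P,np.round(np.array(s.fun)*1e3,1))
def ik(t):
    rp=np.sqrt(t[0]**2+t[1]**2-e**2);j1=np.arctan2(t[1],t[0])-np.arcsin(e/np.hypot(*t[:2]))
    q=least_squares(lambda q:np.subtract(fk(P,[0,*q]),[rp,t[2]]),[.4,1.7]).x
    return j1,*q,rp
E
python3 kin.py
python3 - <<'E'
from kin import *
A=np.load("arm.npy")
j1,j2,j3,rp=ik([.4414,.1808,.1405]);print(j1,j2,j3)
def tf(t):
    k1,k2,k3,kp=ik(t);dl=-(k2+k3)+(j2+j3)
    # rotate arm pts about wrist centre (TCP + L up, L~.3)
    L=np.array([0,.30]);q=A[:,:2]-L;c,s=np.cos(dl),np.sin(dl)
    # angle from vertical increases -> clockwise in (r,z)
    q=q@np.array([[c,s],[-s,c]])+L
    r=q[:,0]+kp;z=q[:,1]+t[2];l=A[:,2]
    return k1,k2,k3,np.c_[r*np.cos(k1)-l*np.sin(k1),r*np.sin(k1)+l*np.cos(k1),z]
for t in [[.48,.155,.03],[.497,.155,.03],[.455,.17,.03],[.466,.07,.034],[.482,.07,.034],[.5322,.1692,.0341]]:
    k1,k2,k3,X=tf(t);print(t,np.round([k1,k2,k3],3))
    for x in (.22,.25,.28,.31,.34,.37):
        k=X[np.abs(X[:,0]-x)<.01]
        if len(k)>5:print("  x",x,"bottom",np.percentile(k[:,2],1).round(3),"flank y",np.percentile(k[:,1],1).round(3))
E
```

```text
[ 5.33157772e-01  4.26191750e-01 -1.01041742e-04 -1.13174469e-01
  5.91499319e-02] [ 0.3 -0.1 -0.2  0.1  0.   0.2 -0.  -0.1  0.   0.   0.1  0.1 -0.2 -0.2]
0.15389884505044524 0.23619459192223985 1.8592589954851588
[0.48, 0.155, 0.03] [0.09 0.44 1.9 ]
  x 0.28 bottom 0.503 flank y 0.086
  x 0.31 bottom 0.473 flank y 0.087
  x 0.34 bottom 0.439 flank y 0.08
  x 0.37 bottom 0.413 flank y 0.084
[0.497, 0.155, 0.03] [0.087 0.462 1.86 ]
  x 0.28 bottom 0.526 flank y 0.092
  x 0.31 bottom 0.473 flank y 0.086
  x 0.34 bottom 0.458 flank y 0.08
  x 0.37 bottom 0.425 flank y 0.082
[0.455, 0.17, 0.03] [0.127 0.416 1.946]
  x 0.25 bottom 0.525 flank y 0.099
  x 0.28 bottom 0.479 flank y 0.095
  x 0.31 bottom 0.462 flank y 0.089
  x 0.34 bottom 0.42 flank y 0.093
  x 0.37 bottom 0.394 flank y 0.097
[0.466, 0.07, 0.034] [-0.089  0.389  1.978]
  x 0.25 bottom 0.547 flank y 0.043
  x 0.28 bottom 0.495 flank y 0.034
  x 0.31 bottom 0.467 flank y 0.022
  x 0.34 bottom 0.435 flank y 0.019
  x 0.37 bottom 0.407 flank y 0.017
[0.482, 0.07, 0.034] [-0.086  0.411  1.94 ]
  x 0.28 bottom 0.513 flank y 0.034
  x 0.31 bottom 0.478 flank y 0.023
  x 0.34 bottom 0.446 flank y 0.02
  x 0.37 bottom 0.418 flank y 0.018
[0.5322, 0.1692, 0.0341] [0.108 0.506 1.761]
  x 0.31 bottom 0.509 flank y 0.097
  x 0.34 bottom 0.467 flank y 0.095
  x 0.37 bottom 0.453 flank y 0.09
```

```bash
cat > carr.py <<'E'
from h import *
from scipy.optimize import least_squares
f=np.array([.5380,.0760,-.0354])
Mc=np.array([[.06,.09,.008],[.06,-.09,.008],[-.06,-.09,.008],[-.06,.09,.008]])
def model(p,M=Mc,tilt=4.):
    th=np.radians(tilt);Ry=np.array([[np.cos(th),0,-np.sin(th)],[0,1,0],[np.sin(th),0,np.cos(th)]])
    C,S=np.cos(p[2]),np.sin(p[2]);Rz=np.array([[C,-S,0],[S,C,0],[0,0,1]])
    return (M@Ry.T)@Rz.T+np.array([p[0],p[1],.012+.06*np.sin(th)])
def corners(p):
    b=cv2.cvtColor(p,cv2.COLOR_RGB2HSV);m=cv2.inRange(b,(105,150,60),(125,255,255))
    m[:, :195]=0;m[:,335:]=0;m[:155]=0;m[260:]=0
    m=cv2.morphologyEx(m,cv2.MORPH_CLOSE,np.ones((25,25)))
    c=max(cv2.findContours(m,0,cv2.CHAIN_APPROX_NONE)[0],key=cv2.contourArea)[:,0].astype(float)
    r=cv2.boxPoints(cv2.minAreaRect(c.astype(np.float32)))
    # line fit of each side
    L=[]
    for i in range(4):
        a,bb=r[i],r[(i+1)%4];t=(bb-a)/np.linalg.norm(bb-a);n=np.array([-t[1],t[0]])
        s=(c-a)@t;dd=abs((c-a)@n);k=c[(dd<3)&(s>6)&(s<np.linalg.norm(bb-a)-6)]
        v=cv2.fitLine(k.astype(np.float32),cv2.DIST_HUBER,0,.01,.01).ravel()
        nn=np.array([-v[1],v[0]]);o=v[2:]; sgn=np.sign((o-r.mean(0))@nn); o=o+nn*sgn*.5; L.append((*nn,nn@o))
    L=np.array(L);out=[]
    for i in range(4):
        j=(i+1)%4;out.append(np.linalg.solve(L[[i,j],:2],L[[i,j],2]))
    out=np.array(out);ce=out.mean(0)
    g=lambda sx,sy:out[np.argmax((out-ce)@np.array([sx,sy]))]
    return np.array([g(-1,-1),g(1,-1),g(1,1),g(-1,1)])  # TL=(+x,+y),TR=(+x,-y),BR,BL
def pose(p,tilt=4.):
    T=corners(p)
    r=least_squares(lambda q:(proj("top",model(q,tilt=tilt))-T).ravel(),[.54,.08,0])
    C,S=np.cos(f[2]),np.sin(f[2]);RF=np.array([[C,-S],[S,C]])
    print("carrier world",np.round(r.x,4),"res px",np.round(r.fun,2),"fixture",np.round((r.x[:2]-f[:2])@RF,4),"yaw",round(r.x[2]-f[2],4))
    return r.x
E
python3 - <<'E'
from carr import *
p0=cv2.imread("pics/top0.png")[:,:,::-1].copy();pose(p0)
p=cv2.imread("pics/top7.png")[:,:,::-1].copy();q=pose(p)
print(np.round(model(q),4))
print("seat world", f[:2]+np.array([[np.cos(f[2]),-np.sin(f[2])],[np.sin(f[2]),np.cos(f[2])]])@[.015,-.008])
E
```

```text
carrier world [5.371e-01 8.750e-02 4.000e-04] res px [-1.17 -0.66  0.7  -0.54  0.55  0.76 -0.11  0.38] fixture [-0.0013  0.0114] yaw 0.0358
carrier world [ 0.5358  0.0673 -0.029 ] res px [-0.27 -0.72  0.42 -1.    0.57  0.87 -0.74  0.79] fixture [-0.0019 -0.0088] yaw 0.0064
[[ 0.5977  0.1555  0.0284]
 [ 0.5925 -0.0244  0.0284]
 [ 0.4728 -0.0209  0.02  ]
 [ 0.478   0.159   0.02  ]]
seat world [0.55270746 0.06747412]
```

Run:
```python
from h import *
s=st();[print(*r) for r in plan(s["tcp_pos"],[.475,.162,.075],3.106,2.32)]
```

```text
t 8.57 q [ 1.550e-01  2.350e-01  1.865e+00 -1.000e-03  1.044e+00 -1.379e+00] p [0.4381 0.1804 0.1392] rpy [-3.140e+00 -3.000e-03  3.106e+00] F [-0.1 -0.  -0.2] w 0.0
-0.38 -0.17 0.64 4.5
-0.39 -0.14 0.64 4.5
-0.4 -0.11 0.64 4.5
-0.4 -0.08 0.64 4.5
-0.41 -0.05 0.64 4.5
-0.41 -0.01 0.64 4.5
-0.41 0.02 0.64 4.5
-0.41 0.05 0.64 4.5
-0.4 0.08 0.64 4.5
-0.4 0.11 0.64 4.5
```

move_arm --targets '[{"offset":[-0.38,-0.17,0.64],"spin":4.5},{"offset":[-0.39,-0.14,0.64],"spin":4.5},{"offset":[-0.4,-0.11,0.64],"spin":4.5},{"offset":[-0.4,-0.08,0.64],"spin":4.5},{"offset":[-0.41,-0.05,0.64],"spin":4.5},{"offset":[-0.41,-0.01,0.64],"spin":4.5},{"offset":[-0.41,0.02,0.64],"spin":4.5},{"offset":[-0.41,0.05,0.64],"spin":4.5},{"offset":[-0.4,0.08,0.64],"spin":4.5},{"offset":[-0.4,0.11,0.64],"spin":4.5}]' --grip 35

```text
time: 9.4
tcp_pos: [0.4792, 0.1624, 0.0745]
tcp_rot: [-3.141, 0.001, 2.316]
contact_force: [-0.1, 0.5, -0.3]
grip_width: 0.0301
```

Run:
```python
from carr import *
s=st()
p,d=env.capture("wrist"); cv2.imwrite("pics/wrist8.png",p[:,:,::-1])
p,dt=env.capture("top"); cv2.imwrite("pics/top8.png",p[:,:,::-1])
d0=np.load("top0.npy");m=(dt>0)&(d0-dt>.03);A=cloud("top",dt)[m];A=A[A[:,2]>.3]
for x in (.25,.28,.31,.34,.37):
    k=A[np.abs(A[:,0]-x)<.01]
    if len(k)>5:print("  x",x,"z",np.percentile(k[:,2],1).round(3),"flank y",np.percentile(k[:,1],1).round(3))
```

```text
t 9.4 q [ 1.06e-01  3.74e-01  1.86e+00 -1.00e-03  9.08e-01 -6.39e-01] p [0.4792 0.1624 0.0745] rpy [-3.141e+00  1.000e-03  2.316e+00] F [-0.1  0.5 -0.3] w 0.03
  x 0.31 z 0.5 flank y 0.083
  x 0.34 z 0.486 flank y 0.086
  x 0.37 z 0.443 flank y 0.089
```

View pics/wrist8.png

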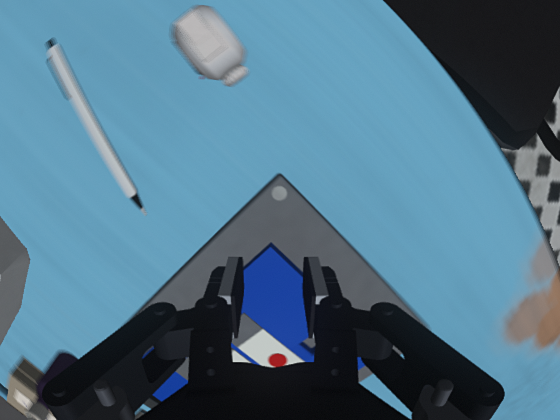

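View pics/top8.png

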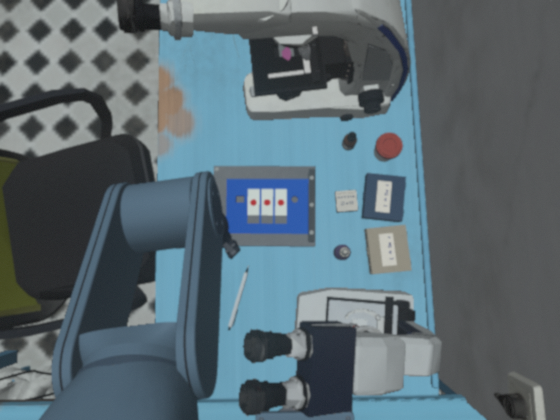

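move_arm --targets '[{"offset":[0.3,-0.15,0.4],"spin":0},{"offset":[0.25,-0.15,0.6],"spin":0},{"offset":[0,0,0.6],"spin":0},{"offset":[0,0,0.6],"spin":0},{"offset":[0,0,0.6],"spin":0},{"offset":[0,0,0.5],"spin":0},{"offset":[0,0,0.4],"spin":0},{"offset":[0,0,0.3],"spin":0},{"offset":[0,0,0],"spin":0},{"offset":[0,0,0],"spin":0}]'

```text
time: 10.33
tcp_pos: [0.4724, 0.1645, 0.0346]
tcp_rot: [-3.141, -0.0, 2.32]
contact_force: [0.5, -0.8, 0.1]
grip_width: 0.0298
```

Run:
```python
from carr import *
s=st()
p,d=env.capture("wrist"); cv2.imwrite("pics/wrist9.png",p[:,:,::-1]); np.save("wrist9.npy",d)
p,dt=env.capture("top")
d0=np.load("top0.npy");m=(dt>0)&(d0-dt>.03);A=cloud("top",dt)[m];A=A[A[:,2]>.3]
for x in (.25,.28,.31,.34,.37):
    k=A[np.abs(A[:,0]-x)<.01]
    if len(k)>5:print("  x",x,"z",np.percentile(k[:,2],1).round(3),"flank y",np.percentile(k[:,1],1).round(3))
```

```text
t 10.33 q [ 0.112  0.428  1.906 -0.     0.808 -0.638] p [0.4724 0.1645 0.0346] rpy [-3.141 -0.     2.32 ] F [ 0.5 -0.8  0.1] w 0.03
  x 0.31 z 0.482 flank y 0.086
  x 0.34 z 0.464 flank y 0.088
  x 0.37 z 0.413 flank y 0.091
```

View pics/wrist9.png

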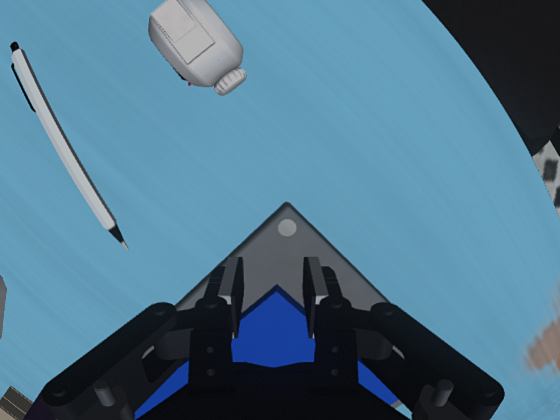

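move_arm --targets '[{"offset":[0,0,0.1],"spin":0},{"offset":[0,0,0.1],"spin":0},{"offset":[0,0,0.1],"spin":0},{"offset":[0,0,0.1],"spin":0},{"offset":[0,0,0],"spin":0},{"offset":[0,0,0],"spin":0},{"offset":[0,0,0],"spin":0},{"offset":[0,0,0],"spin":0},{"offset":[0,0,0],"spin":0},{"offset":[0,0,0],"spin":0}]'

```text
time: 11.27
tcp_pos: [0.4725, 0.1645, 0.0308]
tcp_rot: [3.142, 0.0, 2.32]
contact_force: [-0.1, 1.3, 0.4]
grip_width: 0.0297
```

move_arm --targets '[{"offset":[-0.3,0,0],"spin":0},{"offset":[-0.3,0,0],"spin":0},{"offset":[-0.2,0,0],"spin":0},{"offset":[-0.2,0,0],"spin":0},{"offset":[-0.1,0,0],"spin":0},{"offset":[-0.1,0.05,0],"spin":0},{"offset":[-0.1,0.1,0],"spin":0},{"offset":[-0.1,0.1,0],"spin":0},{"offset":[-0.1,0.1,0],"spin":0},{"offset":[0,0,0],"spin":0}]'

```text
time: 12.1
tcp_pos: [0.4837, 0.1561, 0.0307]
tcp_rot: [-3.139, -0.002, 2.32]
contact_force: [-5.6, 1.3, 4.0]
grip_width: 0.0301
```

Run:
```python
from carr import *
s=st()
p,d=env.capture("wrist"); cv2.imwrite("pics/wrist10.png",p[:,:,::-1])
p,dt=env.capture("top");p=p[:,:,::-1]
cv2.imwrite("pics/crop10.png",cv2.resize(p[155:260,195:335],None,fx=5.6,fy=5.6,interpolation=cv2.INTER_CUBIC))
```

```text
t 12.1 q [ 0.092  0.447  1.887  0.     0.811 -0.658] p [0.4837 0.1561 0.0307] rpy [-3.139e+00 -2.000e-03  2.320e+00] F [-5.6  1.3  4. ] w 0.03
```

View pics/wrist10.png

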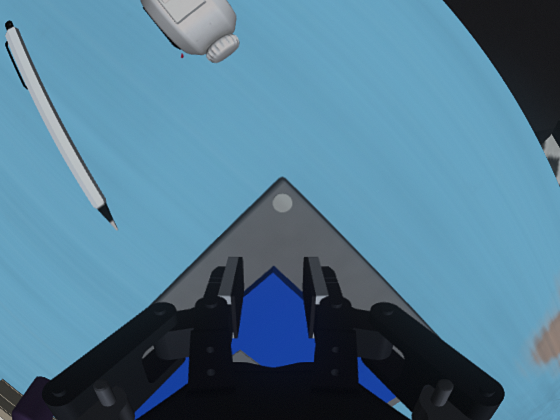

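View pics/crop10.png

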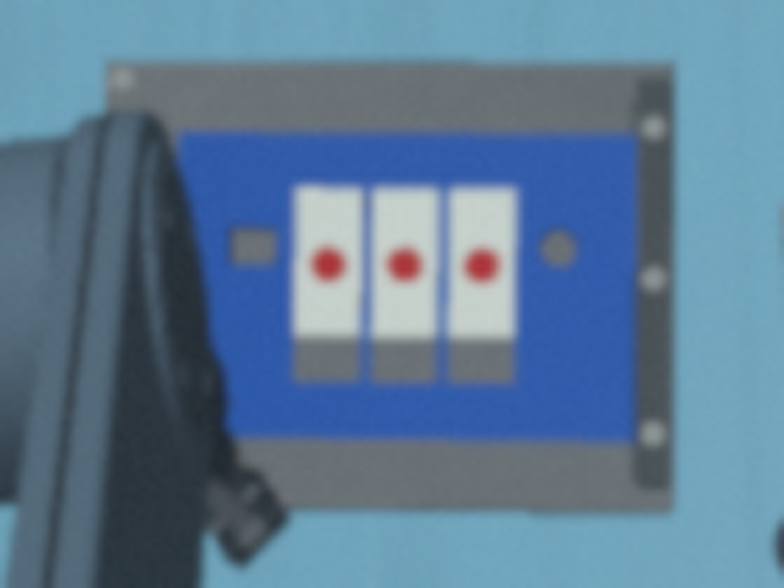

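move_arm --targets '[{"offset":[-0.1,0.1,0],"spin":0},{"offset":[-0.1,0.1,0],"spin":0},{"offset":[-0.1,0.1,0],"spin":0},{"offset":[-0.1,0.1,0],"spin":0},{"offset":[-0.1,0.1,0],"spin":0},{"offset":[-0.1,0.1,0],"spin":0},{"offset":[-0.1,0.1,0],"spin":0},{"offset":[0,0,0],"spin":0},{"offset":[0,0,0],"spin":0},{"offset":[0,0,0],"spin":0}]'

```text
time: 13.03
tcp_pos: [0.4902, 0.1569, 0.0306]
tcp_rot: [-3.136, -0.007, 2.32]
contact_force: [-14.5, 6.4, 13.6]
grip_width: 0.0298
```

Run:
```python
from carr import *
s=st()
p,dt=env.capture("top");p=p[:,:,::-1]
cv2.imwrite("pics/crop11.png",cv2.resize(p[155:260,195:335],None,fx=5.6,fy=5.6,interpolation=cv2.INTER_CUBIC))
```

```text
t 13.03 q [ 0.091  0.458  1.867  0.003  0.826 -0.66 ] p [0.4902 0.1569 0.0306] rpy [-3.136 -0.007  2.32 ] F [-14.5   6.4  13.6] w 0.03
```

View pics/crop11.png

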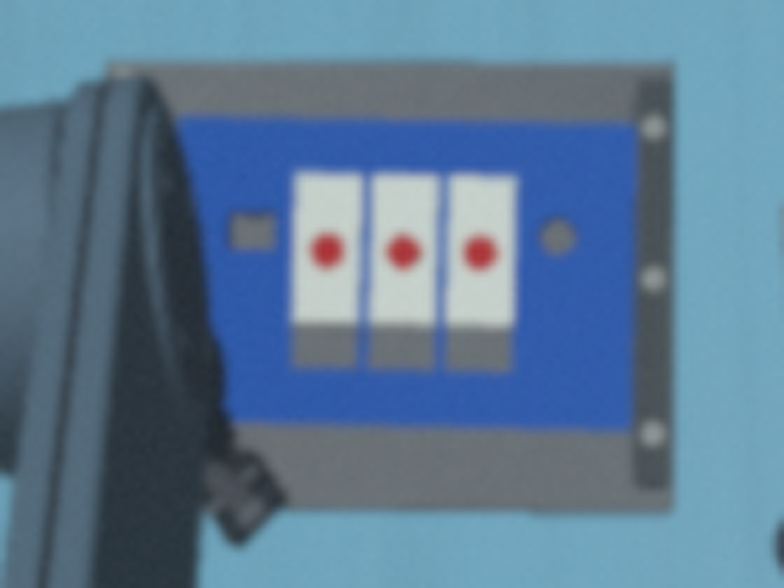

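move_arm --targets '[{"offset":[0,0,-0.1],"spin":0},{"offset":[0,0,-0.1],"spin":0},{"offset":[0,0,0],"spin":0},{"offset":[0,0,0],"spin":0},{"offset":[0,0,0],"spin":0},{"offset":[0,0,0],"spin":0},{"offset":[0,0,0],"spin":0},{"offset":[0,0,0],"spin":0},{"offset":[0,0,0],"spin":0},{"offset":[0,0,0],"spin":0}]'

```text
time: 13.92
tcp_pos: [0.4928, 0.1568, 0.0319]
tcp_rot: [-3.139, -0.004, 2.32]
contact_force: [-4.7, 7.3, -1.6]
grip_width: 0.0296
```

Run:
```python
from carr import *
s=st()
p,dt=env.capture("top");p=p[:,:,::-1]
p2,d=env.capture("wrist"); cv2.imwrite("pics/wrist12.png",p2[:,:,::-1])
cv2.imwrite("pics/crop12.png",cv2.resize(p[155:260,195:335],None,fx=5.6,fy=5.6,interpolation=cv2.INTER_CUBIC))
```

```text
t 13.92 q [ 0.091  0.457  1.863  0.003  0.826 -0.66 ] p [0.4928 0.1568 0.0319] rpy [-3.139 -0.004  2.32 ] F [-4.7  7.3 -1.6] w 0.03
```

View pics/crop12.png

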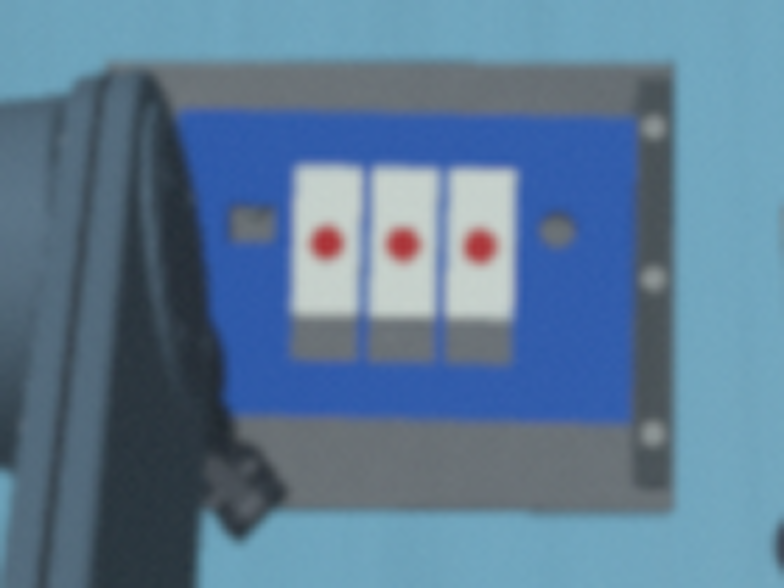

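View pics/wrist12.png

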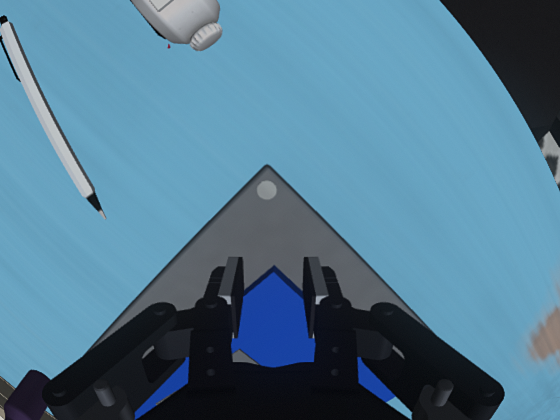

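move_arm --targets '[{"offset":[-0.1,0.1,0],"spin":0},{"offset":[-0.1,0.1,0],"spin":0},{"offset":[-0.1,0.08,0],"spin":0},{"offset":[-0.08,0.06,0],"spin":0},{"offset":[0,0,0],"spin":0},{"offset":[0,0,0],"spin":0},{"offset":[0,0,0],"spin":0},{"offset":[0,0,0],"spin":0},{"offset":[0,0,0],"spin":0},{"offset":[0,0,0],"spin":0}]'

```text
time: 14.85
tcp_pos: [0.496, 0.1577, 0.0314]
tcp_rot: [-3.138, -0.008, 2.319]
contact_force: [-8.5, 13.3, -1.1]
grip_width: 0.0299
```

Run:
```python
from carr import *
s=st()
p,dt=env.capture("top");p=p[:,:,::-1]
cv2.imwrite("pics/crop13.png",cv2.resize(p[155:260,195:335],None,fx=5.6,fy=5.6,interpolation=cv2.INTER_CUBIC))
```

```text
t 14.85 q [ 0.091  0.463  1.853  0.005  0.833 -0.662] p [0.496  0.1577 0.0314] rpy [-3.138 -0.008  2.319] F [-8.5 13.3 -1.1] w 0.03
```

View pics/crop13.png

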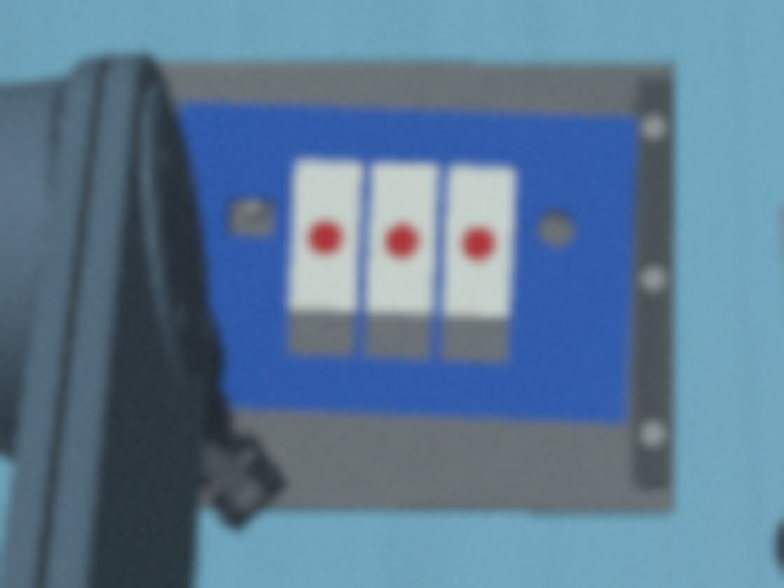

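move_arm --targets '[{"offset":[0.4,0,0],"spin":0},{"offset":[0.6,0,0],"spin":0},{"offset":[0.6,0,-0.5],"spin":0},{"offset":[0,0,-1.2],"spin":0},{"offset":[0,0,-1.5],"spin":-5},{"offset":[0,0,-1.5],"spin":-7},{"offset":[0,0,-1.5],"spin":-7},{"offset":[0,0,-1.5],"spin":-7},{"offset":[0,0,-1.0],"spin":-7},{"offset":[0,0,-0.5],"spin":-7}]'

```text
time: 15.73
tcp_pos: [0.4906, 0.1669, 0.1273]
tcp_rot: [3.141, 0.004, 3.024]
contact_force: [0.9, -0.6, -0.6]
grip_width: 0.03
```

Run:
```python
from carr import *
s=st()
p,dt=env.capture("top");cv2.imwrite("pics/top14.png",p[:,:,::-1]);np.save("top14.npy",dt)
pose(p,3.);q=pose(p,4.);print(np.round(model(q),4))
p=p[:,:,::-1]
cv2.imwrite("pics/crop14.png",cv2.resize(p[155:260,195:335],None,fx=5.6,fy=5.6,interpolation=cv2.INTER_CUBIC))
ps,ds=env.capture("scene");np.save("scene14.npy",ds)
print(plan(s["tcp_pos"],[.465,.062,.12],s["tcp_rot"][2],3.106)[::3])
```

```text
t 15.73 q [ 1.130e-01  3.190e-01  1.781e+00 -1.000e-03  1.038e+00 -1.341e+00] p [0.4906 0.1669 0.1273] rpy [3.141 0.004 3.024] F [ 0.9 -0.6 -0.6] w 0.03
carrier world [ 0.5464  0.0689 -0.0735] res px [-0.12 -0.66  0.11 -0.35  0.87  0.41 -0.88  0.55] fixture [ 0.0087 -0.0068] yaw -0.0381
carrier world [ 0.5464  0.0689 -0.074 ] res px [-0.24 -0.75  0.18 -0.4   0.89  0.5  -0.86  0.6 ] fixture [ 0.0086 -0.0068] yaw -0.0386
[[ 0.6122  0.1542  0.0284]
 [ 0.5989 -0.0253  0.0284]
 [ 0.4795 -0.0164  0.02  ]
 [ 0.4928  0.1631  0.02  ]]
[(np.float64(0.13), np.float64(-1.07), np.float64(0.07), np.float64(-0.47)), (np.float64(0.16), np.float64(-1.07), np.float64(0.07), np.float64(-0.47)), (np.float64(0.18), np.float64(-1.06), np.float64(0.07), np.float64(-0.47)), (np.float64(0.21), np.float64(-1.06), np.float64(0.07), np.float64(-0.47))]
```

View pics/crop14.png

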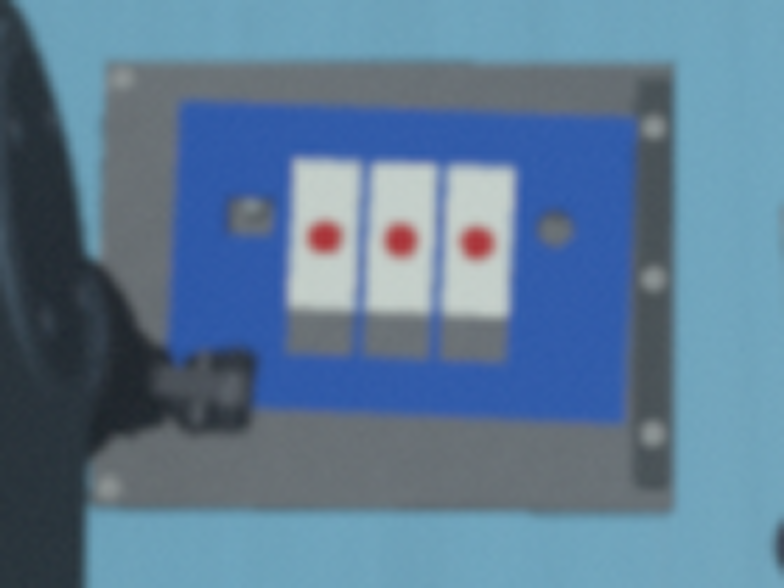

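```bash
cat > clr.py <<'E'
from h import *
from kin import *
def armpts(pairs):
    out=[]
    for n,f0,f1,t in pairs:
        a,b=np.load(f0),np.load(f1);m=(b>0)&(a-b>.03);A=cloud(n,b)[m]
        A=A[(A[:,2]>.40)&(A[:,0]>.1)&(A[:,0]<.62)&(A[:,1]<.45)&(A[:,1]>-.1)]
        j1,j2,j3,rp=ik(t);r=A[:,0]*np.cos(j1)+A[:,1]*np.sin(j1)-rp;l=-A[:,0]*np.sin(j1)+A[:,1]*np.cos(j1)
        q=np.c_[r,A[:,2]-t[2]-.3];th=j2+j3
        u=np.array([np.sin(th),np.cos(th)]);n_=np.array([-u[1],u[0]])
        out.append(np.c_[q@u,q@n_,l])
    return np.vstack(out)   # forearm frame about wrist
def place(B,t):
    j1,j2,j3,rp=ik(t);th=j2+j3;u=np.array([np.sin(th),np.cos(th)]);n_=np.array([-u[1],u[0]])
    q=B[:,:1]*u+B[:,1:2]*n_;r=q[:,0]+rp;z=q[:,1]+t[2]+.3;l=B[:,2]
    return np.c_[r*np.cos(j1)-l*np.sin(j1),r*np.sin(j1)+l*np.cos(j1),z]
T14=[.4906,.1669,.1273]
B=armpts([("scene","scene0.npy","scene14.npy",T14),("top","top0.npy","top14.npy",T14),("scene","scene0.npy","scene7.npy",[.4414,.1808,.1405]),("top","top0.npy","top7.npy",[.4414,.1808,.1405])])
# symmetrise about lateral centre
B2=B.copy();B2[:,2]=.218-B[:,2];B=np.vstack([B,B2])
O=np.vstack([cloud(n,np.load(n+"0.npy"))[(np.load(n+"0.npy")>0)] for n in("scene","top")])
O=O[(O[:,0]>.15)&(O[:,0]<.42)&(O[:,1]>-.2)&(O[:,1]<.15)&(O[:,2]>.3)&(O[:,2]<.45)]
from scipy.spatial import cKDTree
def check(t):
    X=place(B,t);X=X[X[:,2]>.35];k=cKDTree(X);d,i=k.query(O);a=d.argmin()
    print(t,"min dist",d[a].round(4),"obst",O[a].round(3),"arm",X[i[a]].round(3))
E
python3 - <<'E'
from clr import *
lo=B[:,1];print("h percentiles",np.percentile(B[:,1],[0,.2,1,5]).round(3),"lat",np.percentile(B[:,2],[.2,99.8]).round(3))
for t in [[.5322,.1692,.0341],[.4724,.1645,.0346],[.465,.062,.12],[.468,.062,.033],[.485,.062,.033],[.468,.08,.033],[.468,.10,.033]]:check(t)
E
```

```text
h percentiles [-0.055 -0.045 -0.031 -0.009] lat [0.048 0.17 ]
[0.5322, 0.1692, 0.0341] min dist 0.0637 obst [0.334 0.059 0.421] arm [0.374 0.092 0.458]
[0.4724, 0.1645, 0.0346] min dist 0.0404 obst [0.334 0.059 0.421] arm [0.349 0.089 0.442]
[0.465, 0.062, 0.12] min dist 0.0577 obst [0.331 0.048 0.424] arm [0.36  0.026 0.469]
[0.468, 0.062, 0.033] min dist 0.0248 obst [0.33  0.041 0.42 ] arm [0.342 0.028 0.437]
[0.485, 0.062, 0.033] min dist 0.0327 obst [0.333 0.042 0.417] arm [0.356 0.028 0.436]
[0.468, 0.08, 0.033] min dist 0.0193 obst [0.331 0.048 0.424] arm [0.343 0.041 0.437]
[0.468, 0.1, 0.033] min dist 0.0183 obst [0.337 0.054 0.419] arm [0.348 0.056 0.434]
```

move_arm --targets '[{"offset":[0.14,-1.07,0.07],"spin":-0.47},{"offset":[0.14,-1.07,0.07],"spin":-0.47},{"offset":[0.15,-1.07,0.07],"spin":-0.47},{"offset":[0.16,-1.07,0.07],"spin":-0.47},{"offset":[0.16,-1.07,0.07],"spin":-0.47},{"offset":[0.17,-1.06,0.07],"spin":-0.47},{"offset":[0.18,-1.06,0.07],"spin":-0.47},{"offset":[0.19,-1.06,0.07],"spin":-0.47},{"offset":[0.2,-1.06,0.07],"spin":-0.47},{"offset":[0.2,-1.06,0.07],"spin":-0.47}]'

```text
time: 16.67
tcp_pos: [0.463, 0.0616, 0.1176]
tcp_rot: [-3.141, -0.0, 3.096]
contact_force: [-0.1, 0.2, -0.2]
grip_width: 0.0299
```

Run:
```python
from carr import *
s=st()
p,d=env.capture("wrist"); cv2.imwrite("pics/wrist15.png",p[:,:,::-1])
p,dt=env.capture("top");np.save("top15.npy",dt);cv2.imwrite("pics/top15.png",p[:,:,::-1])
d0=np.load("top0.npy");m=(dt>0)&(d0-dt>.015);A=cloud("top",dt)[m];A=A[A[:,2]>.3]
for x in (.25,.28,.31,.34,.37):
    k=A[np.abs(A[:,0]-x)<.01]
    if len(k)>5:print("  x",x,"z",np.percentile(k[:,2],1).round(3),"flank y",np.percentile(k[:,1],1).round(3))
```

```text
t 16.67 q [-0.107  0.251  1.908 -0.     0.982 -1.632] p [0.463  0.0616 0.1176] rpy [-3.141 -0.     3.096] F [-0.1  0.2 -0.2] w 0.03
  x 0.31 z 0.58 flank y 0.017
  x 0.34 z 0.497 flank y 0.015
  x 0.37 z 0.473 flank y 0.011
```

View pics/wrist15.png

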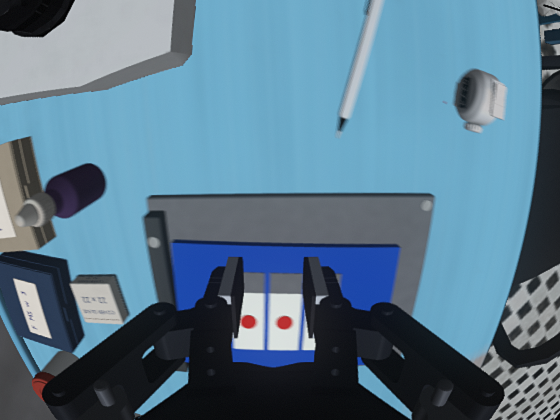

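View pics/top15.png

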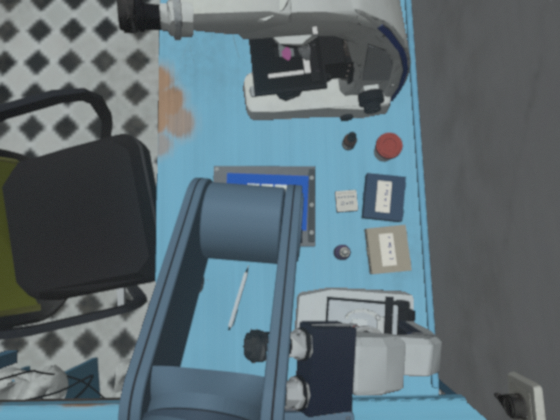

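move_arm --targets '[{"offset":[0,0,1.0],"spin":-0.5},{"offset":[0,0,1.0],"spin":0},{"offset":[0,0,1.0],"spin":0},{"offset":[0,0,1.0],"spin":0},{"offset":[0,0,1.0],"spin":0},{"offset":[0,0,1.0],"spin":0},{"offset":[0,0,1.0],"spin":0},{"offset":[0,0,0.8],"spin":0},{"offset":[0,0,0.4],"spin":0},{"offset":[0,0,0.2],"spin":0}]'

```text
time: 17.6
tcp_pos: [0.463, 0.0625, 0.0332]
tcp_rot: [3.141, -0.001, 3.108]
contact_force: [0.0, 0.1, 0.3]
grip_width: 0.03
```

Run:
```python
from h import *
s=st()
p,d=env.capture("wrist"); cv2.imwrite("pics/wrist16.png",p[:,:,::-1])
p,d=env.capture("scene"); cv2.imwrite("pics/scene16.png",p[:,:,::-1])
```

```text
t 17.6 q [-0.105  0.387  1.987  0.     0.769 -1.643] p [0.463  0.0625 0.0332] rpy [ 3.141e+00 -1.000e-03  3.108e+00] F [0.  0.1 0.3] w 0.03
```

View pics/wrist16.png

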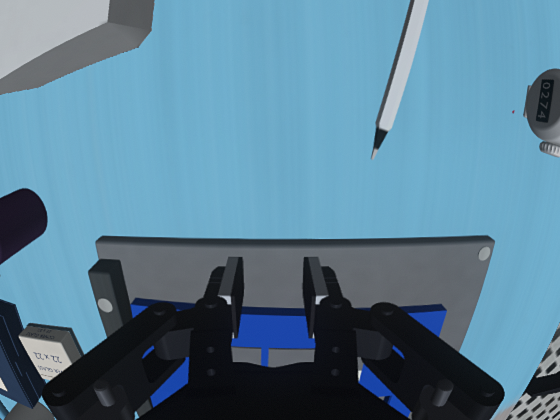

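View pics/scene16.png

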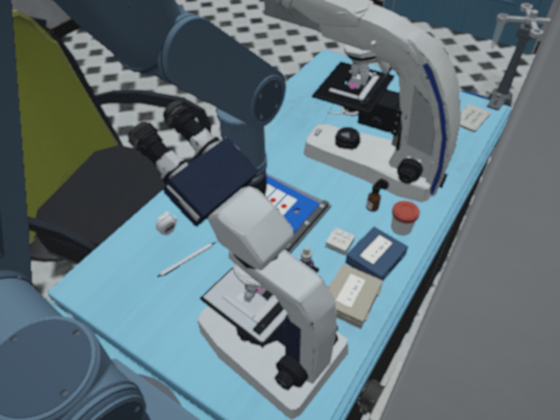

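move_arm --targets '[{"offset":[-0.3,0,0],"spin":0},{"offset":[-0.3,0,0],"spin":0},{"offset":[-0.2,0,0],"spin":0},{"offset":[-0.15,0,0],"spin":0},{"offset":[-0.15,0,0],"spin":0},{"offset":[-0.15,0,0],"spin":0},{"offset":[-0.1,0,0],"spin":0},{"offset":[-0.1,0,0],"spin":0},{"offset":[0,0,0],"spin":0},{"offset":[0,0,0],"spin":0}]'

```text
time: 18.53
tcp_pos: [0.4787, 0.0616, 0.034]
tcp_rot: [-3.142, 0.002, 3.109]
contact_force: [0.4, 0.3, 0.2]
grip_width: 0.03
```

Run:
```python
from h import *
s=st()
p,d=env.capture("wrist"); cv2.imwrite("pics/wrist17.png",p[:,:,::-1])
p,dt=env.capture("top");p=p[:,:,::-1]
cv2.imwrite("pics/crop17.png",cv2.resize(p[155:260,195:335],None,fx=5.6,fy=5.6,interpolation=cv2.INTER_CUBIC))
```

```text
t 18.53 q [-0.104  0.405  1.951  0.     0.783 -1.642] p [0.4787 0.0616 0.034 ] rpy [-3.142e+00  2.000e-03  3.109e+00] F [0.4 0.3 0.2] w 0.03
```

View pics/wrist17.png

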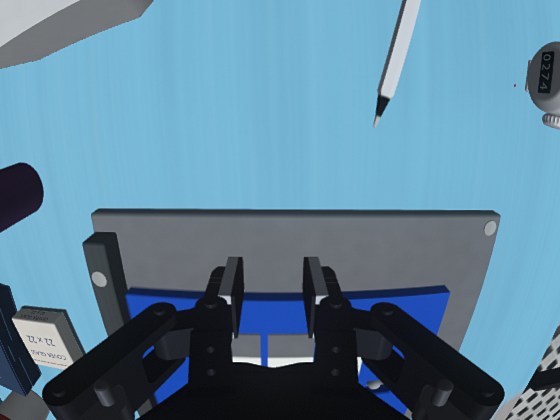

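View pics/crop17.png

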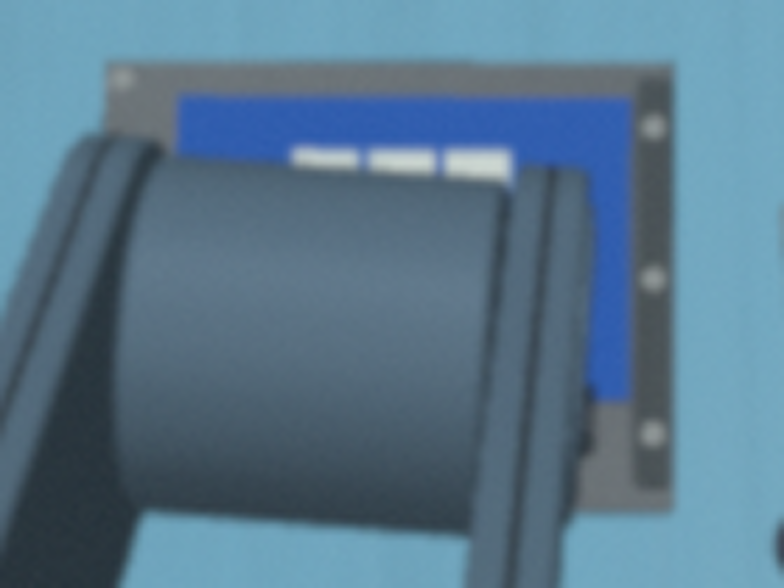

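Run:
```python
from carr import *
C,S=np.cos(f[2]),np.sin(f[2])
def crop(X):return ((proj("top",X)-[195,155]+.5)*5.6-.5).round(0)
for nm,xf,tilt in[("seated",.015,0),("tilt-seat",.015,4),("tilt -3mm",.012,4)]:
    p=[f[0]+C*xf+S*.008,f[1]+S*xf-C*.008,f[2]]
    X=model(p,tilt=tilt); print(nm,crop(X).tolist())
```

```text
seated [[181.0, 95.0], [633.0, 96.0], [633.0, 398.0], [173.0, 395.0]]
tilt-seat [[177.0, 92.0], [634.0, 93.0], [633.0, 399.0], [173.0, 396.0]]
tilt -3mm [[177.0, 100.0], [634.0, 101.0], [632.0, 407.0], [173.0, 404.0]]
```

move_arm --targets '[{"offset":[0.5,0,0],"spin":0},{"offset":[1.0,0,0],"spin":0},{"offset":[0,0,-1.0],"spin":0},{"offset":[0,0,-2.0],"spin":0},{"offset":[0,0.5,-3.0],"spin":0},{"offset":[0,1.5,-3.0],"spin":0},{"offset":[0,2.5,-1.0],"spin":0},{"offset":[0,2.5,0],"spin":0},{"offset":[0,2.0,0],"spin":0},{"offset":[0,1.5,0],"spin":0}]'

```text
time: 19.47
tcp_pos: [0.4652, 0.1686, 0.1342]
tcp_rot: [3.141, 0.001, 3.11]
contact_force: [0.6, 0.6, -0.6]
grip_width: 0.0298
```

Run:
```python
from carr import *
s=st()
p,dt=env.capture("top");q=pose(p,0.);cv2.imwrite("pics/top18.png",p[:,:,::-1])
cv2.imwrite("pics/crop18.png",cv2.resize(p[155:260,195:335,::-1],None,fx=5.6,fy=5.6,interpolation=cv2.INTER_CUBIC))
p,d=env.capture("wrist"); cv2.imwrite("pics/wrist18.png",p[:,:,::-1])
Cl=cloud("top",dt);C,S=np.cos(f[2]),np.sin(f[2]);RF=np.array([[C,-S],[S,C]])
L=(Cl[...,:2]-f[:2])@RF
def h(x0,x1,y0,y1):
    m=(L[...,0]>x0)&(L[...,0]<x1)&(L[...,1]>y0)&(L[...,1]<y1)&(dt>0);z=Cl[...,2][m];return round(np.median(z)*1e3,1),m.sum()
print("base",h(.08,.088,-.08,.1),h(-.088,-.06,-.08,.0))
print("far L/M/R",h(.06,.072,.05,.075),h(.06,.072,-.03,.02),h(.06,.072,-.09,-.06))
print("near L/M/R",h(-.04,-.03,.05,.075),h(-.04,-.03,-.03,.02),h(-.04,-.03,-.09,-.06))
```

```text
t 19.47 q [ 0.122  0.274  1.825  0.     1.042 -1.418] p [0.4652 0.1686 0.1342] rpy [3.141e+00 1.000e-03 3.110e+00] F [ 0.6  0.6 -0.6] w 0.03
carrier world [ 0.5517  0.069  -0.0332] res px [-0.7  -0.43  0.43 -0.43  0.43  0.59 -0.18  0.22] fixture [ 0.0139 -0.0065] yaw 0.0022
base (np.float64(12.6), np.int64(287)) (np.float64(12.8), np.int64(479))
far L/M/R (np.float64(20.9), np.int64(65)) (np.float64(20.7), np.int64(126)) (np.float64(20.3), np.int64(78))
near L/M/R (np.float64(491.0), np.int64(147)) (np.float64(20.5), np.int64(113)) (np.float64(20.8), np.int64(64))
```

View pics/crop18.png

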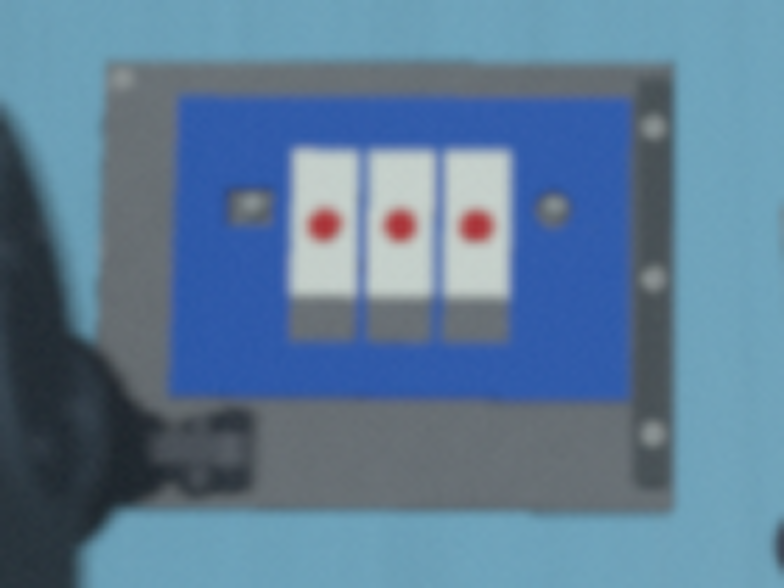

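View pics/wrist18.png

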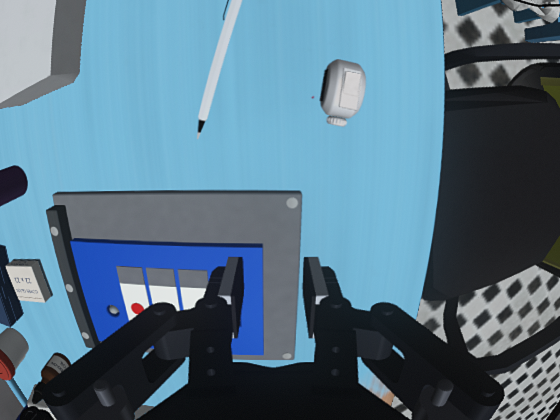

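move_arm --targets '[{"offset":[0,2,-1],"spin":0},{"offset":[0,2,-1],"spin":0},{"offset":[0,2,-1],"spin":0},{"offset":[0,2,-1],"spin":0},{"offset":[0,2,-1],"spin":0},{"offset":[0,2,-1],"spin":0},{"offset":[0,2,0],"spin":0},{"offset":[0,1,0],"spin":0},{"offset":[0,0,0],"spin":0},{"offset":[0,0,0],"spin":0}]'

```text
time: 20.4
tcp_pos: [0.4704, 0.3162, 0.193]
tcp_rot: [-3.14, -0.002, 3.11]
contact_force: [0.1, 0.1, 0.3]
grip_width: 0.0301
```

Run:
```python
from carr import *
s=st()
p,dt=env.capture("top");q=pose(p,0.);cv2.imwrite("pics/top19.png",p[:,:,::-1])
for o in ["oil_bottle","cup","stain_bottle","coverslips","tally_counter"]:
    print(o,[(np.round(r["location"],3),round(r["score"],2)) for r in env.recognise("top",o)[:1]])
Cl=cloud("top",dt);C,S=np.cos(f[2]),np.sin(f[2]);RF=np.array([[C,-S],[S,C]])
L=(Cl[...,:2]-f[:2])@RF
def h(x0,x1,y0,y1):
    m=(L[...,0]>x0)&(L[...,0]<x1)&(L[...,1]>y0)&(L[...,1]<y1)&(dt>0);z=Cl[...,2][m];return round(np.median(z)*1e3,1),m.sum()
print("far L/M/R",h(.06,.072,.05,.075),h(.06,.072,-.03,.02),h(.06,.072,-.09,-.06))
print("near L/M/R",h(-.04,-.03,.05,.075),h(-.04,-.03,-.03,.02),h(-.04,-.03,-.09,-.06))
a=cv2.imread("pics/top0.png").astype(int);b=p[:,:,::-1].astype(int);m=np.abs(a-b).max(2)>40;m[:,:200]=0
n,_,st_,_=cv2.connectedComponentsWithStats(m.astype(np.uint8));print([x.tolist() for x in st_[1:] if x[4]>6])
```

```text
t 20.4 q [ 3.950e-01  3.340e-01  1.576e+00 -1.000e-03  1.234e+00 -1.143e+00] p [0.4704 0.3162 0.193 ] rpy [-3.14e+00 -2.00e-03  3.11e+00] F [0.1 0.1 0.3] w 0.03
carrier world [ 0.5517  0.069  -0.0332] res px [-0.7  -0.43  0.43 -0.43  0.43  0.59 -0.18  0.22] fixture [ 0.0139 -0.0065] yaw 0.0022
oil_bottle [(array([ 0.669, -0.114,  0.04 ]), 0.55)]
cup [(array([ 0.652, -0.197,  0.062]), 0.96)]
stain_bottle [(array([ 0.432, -0.09 ,  0.056]), 0.62)]
coverslips [(array([ 0.546, -0.102,  0.016]), 0.94)]
tally_counter [(array([0.374, 0.222, 0.036]), 0.58)]
far L/M/R (np.float64(20.5), np.int64(61)) (np.float64(20.8), np.int64(130)) (np.float64(20.3), np.int64(77))
near L/M/R (np.float64(20.7), np.int64(46)) (np.float64(20.9), np.int64(110)) (np.float64(20.7), np.int64(65))
[[227, 173, 80, 53, 747], [217, 181, 82, 53, 802], [236, 181, 52, 42, 1493], [291, 190, 5, 5, 22], [227, 197, 8, 6, 42]]
```

View pics/top19.png

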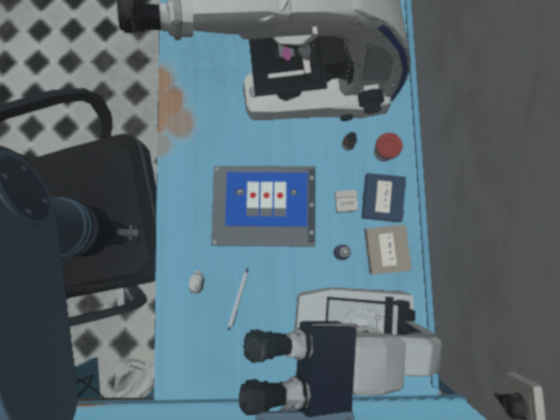

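The carrier lies flat, with its top at 20.3–20.9 mm everywhere. Both pins show in their holes, at about (240,191) and (294,192). To the right of column 200, the only changes from the first picture are at the carrier.

```bash
python3 -c "
from plant import env
print(env.hand_in())"
```

```text
the job is handed in; nothing more can be done
None
```

The carrier is seated: both holes are over their pins, it lies flat on the base, and I handed the job in at about 20.7 s of the 48 s allowed. It was only nudged, never gripped or lifted, and it dropped by itself, so I did not need to press it down.

**How it went**
- I pushed the left edge with shut fingers until the carrier was flush with the fence, with the push force rising to about 11 N.
- I then pushed +x from the near-left corner to stay clear of the near microscope. The fingertips briefly rubbed on the base with about 14 N, so I raised them 2 mm. The carrier also turned about 0.04 rad clockwise and stuck against the fence.
- I backed off and pushed the middle of the near edge with two fingers, with the forearm about 2 cm clear of the eyepieces. That squared the carrier and it dropped.

**Last checks**
- **Flatness:** the carrier's top measured 20.3–20.9 mm at six places. With the base reading about 12.7 mm and an 8 mm plate, that means it is flat.
- **Position:** the fit gave x = +13.9, y = -6.5 mm and yaw 0.002 rad in the fixture frame. This is about 1 mm and 1.5 mm off the nominal seat, within the hole clearance and the fit's error.
- **Bystanders:** all five were found within about 7 mm of their first readings. That is a little more than the recogniser's 4 mm accuracy, but comparing the first and last top pictures showed no change at the bottles, cup or carton. The tally counter was outside that comparison; in the last picture it stands in its first place.
- **Arm:** it was free in the air with near-zero force when I handed in.

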